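# Brush out the tasting carafe

### The arm

A 6-joint arm with a two-finger parallel gripper is mounted at the origin on the work surface. World frame = base frame: x ahead of the robot, y to its left, z up, the work surface at z = 0. Lengths are in m, angles in rad, forces in N, time in s.
With the tool pointing down it reaches from about 0.3 to 0.775 m from the base axis. Payload 14.6 kg.
Tool frame: the origin (TCP) lies midway between the tips of the shut fingers; the grasp point (between the pads) lies 19 mm behind it; z points along the fingers, y is the direction in which the jaws open and shut (so a half turn about z gives the same grasp; the last joint's range is limited). The gripper opens to 85 mm and grips with 20 to 120 N. Pads are 22 mm wide; open, the fingers measure 114 mm over their backs; the gripper's body (76 mm by 85 mm) begins 54 mm behind the grasp point. The pads swing forward as they close: fully open they stand 13 mm farther back than shut.
Start: joints at [1.212, 0.3, 1.521, -0, 1.321, -0.067], TCP at [0.158, 0.527, 0.231] pointing down, gripper open.
Joint ranges: [-3.03, 3.03], [-0.79, 2.21], [0.23, 2.52], [-1.04, 4.18], [0, 3.07], [-2.55, 2.55]. Speed limits (rad/s): [2.22, 2.22, 2.57, 3.14, 3.14, 3.14].

### API

Orientations are given as a 3x3 rotation matrix whose columns are the frame's x, y, z axes.
In Python, from plant import r, viewer gives the robot as it stands.
- The arm moves only by the tool send_rows, never from a script. Its argument "deltas" is a list of rows, each an object of numbers: "gripper": the closure, from -1 (fully open) to 1 (shut); "dx", "dy", "dz": the shift along the tool's x, y, z in m; "spin": the turn about the tool's z in rad. A call has exactly 10 rows; each row shifts and turns the pose as measured when the row begins, along the tool's axes as they then stand; what a row does not reach is not made up. A row lasts 1/10 s, in which the tool goes at most 50 mm and 8.59 degrees, less where a joint would pass 70% of its speed; a pose out of reach is approached as far as the arm can. A call with a gripper value outside its range is refused whole. The fingers move at their own pace and stop on an object; "force" is the grip in N (left out, the last holds). Time passes only in rows, so rows that do not move let the fingers close, or fill a call up. It gives the time, the measured TCP pose, the force and the opening at its end, in the units of the state.
- r.get_obs(): the state, without advancing time (a new reading comes with each control period).
- viewer.get_image(name): name is "side" or "top"; returns the picture (400x640x3 uint8, blue, green, red); there is no depth.
- viewer.camera_params(name): a dict with "fx", "fy", "cx", "cy" (pixels), "rvec" (rotation vector, rad) and "tvec" (3), from world to camera coordinates, as OpenCV has them. Camera axes: x right, y down, z forward; pixel columns grow to the right and rows downward; lengths in m; the calibration is good to about 2 mm. A picture is of the moment at which its call begins. camera_params takes no time and is no camera call.
- r.finish_job(): hands the job in, once; it reports no verdict.
The state is a dict: "time_s": time; "q": joint angles; "joint_vel": joint speeds; "joint_torque": joint torques, N m; "ee_pos": TCP position; "orientation": TCP orientation; "ft_force": force on the tool from outside, world axes, zero at the start; "ft_torque": the same for the moment, N m; "finger_gap": finger opening in m.
Only numpy, scipy, OpenCV 4.12 (cv2) and the standard library are available. Lean on these libraries where they do the work, as an engineer would, in place of code of your own. Each camera call takes 0.05 s, during which the arm holds its last target.

### The job

Take the long brush out of its stand and scrub the inside of the glass carafe that leans in the cradle: three times, push the bristles down until they press gently on the carafe's bottom, and after each time draw the brush up until no more than about 25 mm of the bristles is left inside the mouth (or all the way out). Then put the brush back in its stand, bristles down and fully home, and let go; never force the brush against the glass, and leave the bottle, cup and jar where they are.

Things in the scene. Friction and masses are not known exactly. Their poses are not given: they have to be found in the camera images.
- brush_grip (a point): Centre of the brush's handle, 160 mm from the bristle end. Brush: loose, 200 mm long, about 120 g, straight and round about z (z runs from bristles to handle end). Pale wooden handle 25 mm in diameter, 80 mm long; then a steel stem 8 mm in diameter; then the grey bristle head 34 mm in diameter, 67 mm long. Starts upright in its stand, bristles down.
- brush_tip (a point): The brush's lower (bristle) end when the bristles are not pushed in, on the brush's axis; 160 mm from brush_grip; same axes as brush_grip.
- bristle_end (a joint): How far the springy last 11 mm of the bristles are pushed in along the brush, m: 0 free, 0.006 fully squashed; 1.2 N per mm. Standing in its stand the brush's weight pushes them in by about 1 mm.
- carafe_mouth (a point): Centre of the mouth (rim plane) of the clear glass carafe. z is the carafe's axis, out of the mouth; y is level. The flat inside bottom is thick glass, how thick differs from carafe to carafe: it lies 75 to 110 mm below the rim along the axis and must be felt for. Mouth and neck are 52 mm wide inside, the body 65 mm.
- cradle: Steel cradle, fixed to the counter, that holds the leaning carafe; base plate 170 x 120 x 12 mm, origin on the counter surface; the carafe leans to its -x side. A rear plate and a rubber band hold the carafe; nothing of the cradle comes within 40 mm of the mouth.
- stand_floor (a point): Centre of the inner floor of the white brush stand, 13 mm above the counter; z up. The stand is fixed: a round upright tube, 40 mm inside, 48 mm outside, on a foot 96 mm in diameter. A brush that is home stands with its bristle end on this floor.
- stand_mouth (a point): Centre of the stand's open top, 94 mm above the counter; it flares over its upper 14 mm to about 54 mm inside.
- brush: The brush as a whole; origin at its bristle end, the same point as brush_tip.
- carafe: The carafe, held fast, leaning 0.5 rad (29 degrees) from upright, its mouth towards the cradle's -x side, roughly to the robot. Outside 135 mm long, 73 mm in diameter, narrowing in the upper 55 mm to a 60 mm neck; wall 4 mm. Origin under the centre of its base, 135 mm along the axis from carafe_mouth; same axes.
- bottle: Bystander: closed glass bottle, 68 mm in diameter, 190 mm high, standing; origin under its centre.
- cup: Bystander: white tasting cup, 68 mm wide, 65 mm high, standing; origin under its centre.
- jar: Bystander: amber jar with a steel cap, 72 mm in diameter, 95 mm high, standing; origin under its centre.

How it is judged:
On the way, in this order (a step that is already met when the one before it is completed fails the run):
1. the bristle end is pressed on the carafe's inside bottom, first time (pushed in by more than 1 mm) (value of joint bristle_end above 0.001 m and z of brush_tip in the frame of carafe_mouth between -0.125 and -0.06 m and x of brush_tip in the frame of carafe_mouth between -0.033 and 0.033 m and y of brush_tip in the frame of carafe_mouth between -0.033 and 0.033 m), for 0.1 s.
2. the brush is drawn up after the first time until less than 40 mm of it is left inside the mouth (z of brush_tip in the frame of carafe_mouth above -0.04 m), for 0.05 s.
3. the bristle end is pressed on the carafe's inside bottom, second time (pushed in by more than 1 mm) (all of step 1), for 0.1 s.
4. the brush is drawn up after the second time until less than 40 mm of it is left inside the mouth (z of brush_tip in the frame of carafe_mouth above -0.04 m), for 0.05 s.
5. the bristle end is pressed on the carafe's inside bottom, third time (pushed in by more than 1 mm) (all of step 3), for 0.1 s.
6. the brush is drawn up after the third time until less than 40 mm of it is left inside the mouth (z of brush_tip in the frame of carafe_mouth above -0.04 m), for 0.05 s.
At the end, for the whole second after the job is handed in: The brush stands released and at rest in its stand, bristles down: its bristle end within 15 mm sideways and 12 mm in height of the centre of the stand's inner floor, within 0.25 rad of upright (z of brush_tip in the frame of stand_floor between -0.012 and 0.012 m and horizontal distance between brush_tip and stand_floor below 0.015 m and angle between brush_tip's own z axis and vertical below 0.25 rad and linear speed of brush below 0.02 m/s); the robot touches nothing.
It fails at once if the brush is forced against the carafe (more than 25 N) (contact force between brush and carafe above 25 N).
It fails at once if the bottle is moved by more than 30 mm or knocked over (distance of bottle from where it was at the start of the episode above 0.03 m or angle between bottle's own z axis and vertical above 0.4 rad).
It fails at once if the cup is moved by more than 30 mm or knocked over (distance of cup from where it was at the start of the episode above 0.03 m or angle between cup's own z axis and vertical above 0.4 rad).
It fails at once if the jar is moved by more than 30 mm or knocked over (distance of jar from where it was at the start of the episode above 0.03 m or angle between jar's own z axis and vertical above 0.4 rad).
It also fails if it takes over 67 s, if anything falls off the work surface, if the arm or the gripper's body presses on something with over 40 N, if the wrist force passes 120 N, or if a joint passes its speed limit or range.

## Working session

There is one attempt and no reset: what is moved stays moved. The work goes in short steps, Python scripts to look and compute and a tool call to move; the robot and the scene stay as the last step left them, time stands still between calls to the robot, and variables do not carry over. Pictures are saved under pics/ and viewed, and the job is handed in when it is done.

Besides the shell and the picture viewer there is one more tool, called after "Request:" as name([rows], argument=value, ...), one row to a line, values as JSON. send_rows: Moves the arm, as the interface text tells. Its arguments: {"type":"object","properties":{"deltas":{"type":"array","items":{"type":"object","properties":{"gripper":{"type":"number"},"dx":{"type":"number"},"dy":{"type":"number"},"dz":{"type":"number"},"spin":{"type":"number"}}}},"force":{"type":"number"}},"required":["deltas"]}

```bash
ls; mkdir -p pics; python3 - <<'E'
from plant import r,viewer
import cv2,numpy as np
for n in("side","top"):
    cv2.imwrite(f"pics/{n}0.png",viewer.get_image(n)); p=viewer.camera_params(n);print(n,p)
    R=cv2.Rodrigues(np.array(p["rvec"],float))[0];print(-R.T@np.array(p["tvec"]).ravel())
print(r.get_obs())
E
```

```text
pics
side {'fx': 501.4721736949813, 'fy': 501.4721736949813, 'cx': 323.6356301024207, 'cy': 200.8041138865091, 'rvec': array([ 2.10985815, -0.36258521,  0.17656352]), 'tvec': array([-0.55330706,  0.25350454,  0.83629302])}
[ 0.34801132 -0.72311313  0.65252953]
top {'fx': 404.05888566356685, 'fy': 404.05888566356685, 'cx': 319.9249516540196, 'cy': 200.2839930690804, 'rvec': array([ 2.18078662, -2.14921415,  0.12138662]), 'tvec': array([0.04562205, 0.58915774, 0.85426026])}
[0.49044442 0.05465511 0.91401635]
{'time_s': 0.1, 'q': array([ 1.21240155e+00,  3.00411080e-01,  1.52154587e+00, -2.04552961e-05,
        1.32069639e+00, -6.66322090e-02]), 'joint_vel': array([ 0.00054311, -0.00087823, -0.00060364, -0.00075902, -0.00021161,
        0.00111602]), 'joint_torque': array([-1.90254686e-04, -5.44381571e+01, -3.62374020e+01, -5.18850857e-05,
        3.10414114e-03, -4.28173780e-05]), 'ee_pos': array([0.15814971, 0.52654286, 0.23076913]), 'orientation': array([[-9.57739828e-01,  2.87635702e-01, -3.53500829e-04],
       [ 2.87635915e-01,  9.57739307e-01, -1.00024860e-03],
       [ 5.08544291e-05, -1.05965746e-03, -9.99999437e-01]]), 'ft_force': array([ 0.86234204, -0.58254029, -0.35804807]), 'ft_torque': array([0.00685822, 0.03086177, 0.00115964]), 'finger_gap': 0.08526123095172633}
```

View pics/side0.png

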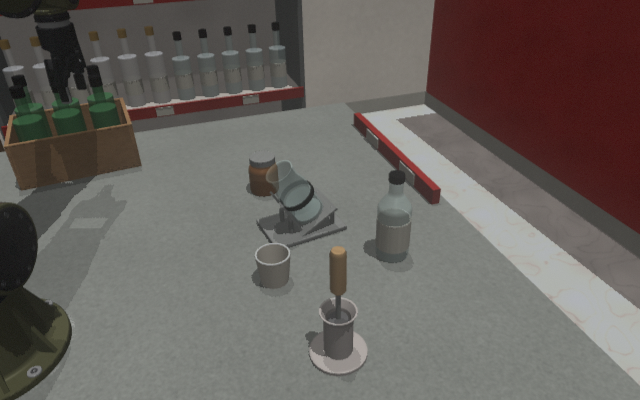

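View pics/top0.png

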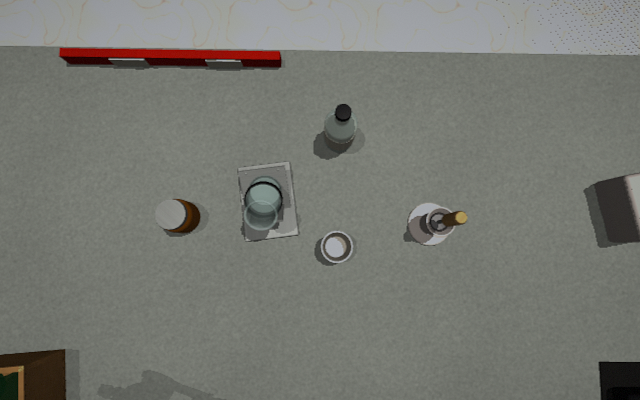

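The pictures show the brush upright in its stand (side: handle top 338,250; foot 338,350. Top: foot 432,224). The carafe mouth is at about (262,214) in top and (280,172) in side. The cup, bottle and jar are clear of both. Since the tool can't be tilted, I plan to pivot the brush about the jaw axis, using the stand's rim. I'll zoom in to measure.

```bash
python3 - <<'E'
import cv2,numpy as np
def crop(n,x0,y0,w,h,s,o):
    im=cv2.imread(f"pics/{n}0.png")[y0:y0+h,x0:x0+w]
    im=cv2.convertScaleAbs(cv2.resize(im,None,fx=s,fy=s,interpolation=cv2.INTER_CUBIC),alpha=1.5,beta=10)
    for i in range(0,w,10): cv2.line(im,(i*s,0),(i*s,4),(0,0,255)); 
    for i in range(0,w,20): cv2.putText(im,str(x0+i),(i*s,14),0,.35,(0,0,255))
    for i in range(0,h,10): cv2.line(im,(0,i*s),(4,i*s),(0,0,255)); cv2.putText(im,str(y0+i),(5,i*s+4),0,.35,(0,0,255))
    cv2.imwrite("pics/"+o,im); return im
a=crop("side",240,145,110,100,4,"a.png");b=crop("top",225,150,85,100,4,"b.png")
c=crop("side",295,240,90,140,4,"c.png");d=crop("top",400,190,80,70,4,"d.png")
def join(p,q,o):
    h=max(p.shape[0],q.shape[0]);f=lambda m:cv2.copyMakeBorder(m,0,h-m.shape[0],0,4,0);cv2.imwrite("pics/"+o,np.hstack([f(p),f(q)]))
join(a,b,"ab.png");join(c,d,"cd.png")
E
```

```text
(no output)
```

View pics/ab.png

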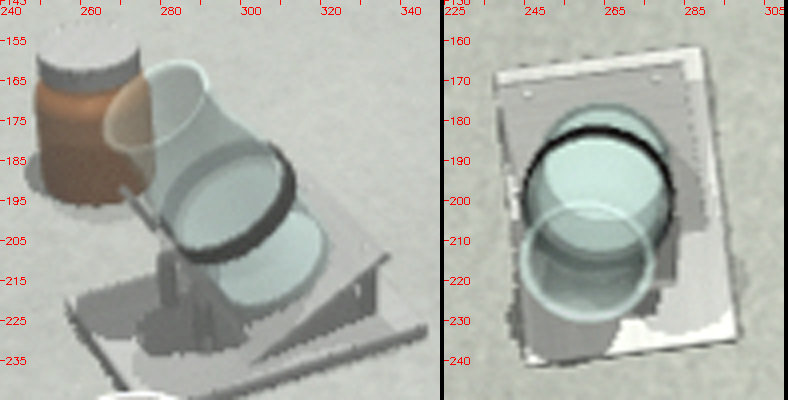

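View pics/cd.png

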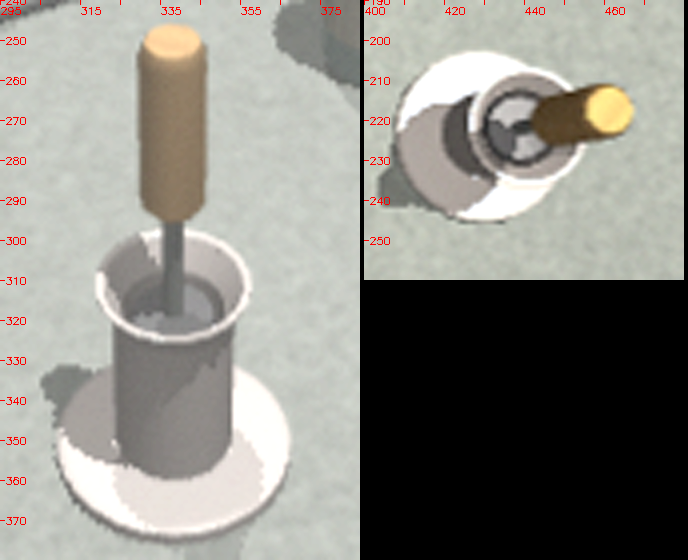

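```bash
cat > h.py <<'E'
import cv2,numpy as np
from plant import r,viewer
def cam(n):
    p=viewer.camera_params(n);R=cv2.Rodrigues(np.array(p["rvec"],float))[0];t=np.array(p["tvec"],float).ravel()
    K=np.array([[p["fx"],0,p["cx"]],[0,p["fy"],p["cy"]],[0,0,1]]);return K,R,t
def P(n): K,R,t=cam(n);return K@np.c_[R,t]
def proj(n,X): 
    q=P(n)@np.r_[X,1];return q[:2]/q[2]
def tri(s,t):
    X=cv2.triangulatePoints(P("side"),P("top"),np.array(s,float).reshape(2,1),np.array(t,float).reshape(2,1)).ravel();X=X[:3]/X[3]
    return X,np.r_[proj("side",X)-s,proj("top",X)-t]
def plane(n,uv,z):
    K,R,t=cam(n);c=-R.T@t;d=R.T@np.linalg.inv(K)@np.r_[uv,1];return c+d*(z-c[2])/d[2]
E
python3 - <<'E'
from h import *
np.set_printoptions(precision=4,suppress=True)
o=.375
for n,s,t in[("carmouth",(279,171.3),(261,215.4)),("standmouth",(338.5,311.3),(440.6,221.9)),("handletop",(338.5,250.3),(461,217))]:
    print(n,*tri(np.array(s)-o,np.array(t)-o))
cs=[plane("top",np.array([225+(a-444)/4-o,150+b/4-o]),.012) for a,b in[(497,75),(703,47),(738,338),(527,366)]]
print(np.array(cs)); 
for i in range(4): d=cs[(i+1)%4]-cs[i];print(np.linalg.norm(d),np.degrees(np.arctan2(d[1],d[0])))
print(np.mean(cs,0), r.get_obs()["time_s"])
E
```

```text
carmouth [0.5462 0.1655 0.1534] [-0.2687  0.0329  0.0957 -0.4457]
standmouth [ 0.5435 -0.192   0.091 ] [-0.6417  0.1152  0.1817 -0.7433]
handletop [ 0.5443 -0.1919  0.2104] [-0.318   0.063   0.0992 -0.3952]
[[0.6607 0.2411 0.012 ]
 [0.6786 0.1248 0.012 ]
 [0.5142 0.1016 0.012 ]
 [0.4971 0.2184 0.012 ]]
0.11761420759806886 -81.26539418810249
0.16594499481430128 -171.95600621405725
0.11803888845934413 98.37450445432962
0.16520883809509057 7.894428872862739
[0.5876 0.1715 0.012 ] 0.1
```

```bash
cat > ov.py <<'E'
from h import *
def circ(n,im,c,a,rad,col,s,x0,y0):
    a=a/np.linalg.norm(a);u=np.cross(a,[0,1,.3]);u/=np.linalg.norm(u);v=np.cross(a,u)
    p=[(proj(n,c+rad*(u*np.cos(t)+v*np.sin(t)))-[x0,y0]+.5)*s-.5 for t in np.linspace(0,6.283,60)]
    cv2.polylines(im,[np.round(p).astype(int)],True,col,1)
def crop(im,x0,y0,w,h,s): return cv2.convertScaleAbs(cv2.resize(im[y0:y0+h,x0:x0+w],None,fx=s,fy=s,interpolation=cv2.INTER_CUBIC),alpha=1.5,beta=10)
E
python3 - <<'E'
from ov import *
ps=.143;M=np.array([.546,.1655,.1535]);a=np.array([-np.sin(.5)*np.cos(ps),-np.sin(.5)*np.sin(ps),np.cos(.5)]);z=np.array([0,0,1.])
S=np.array([.5438,-.192,0])
out=[]
for n,bx in(("side",[(240,145,100,95),(295,240,90,140)]),("top",[(225,150,85,100),(400,190,80,70)])):
    im=cv2.imread(f"pics/{n}0.png")
    A=crop(im,*bx[0],4);circ(n,A,M,a,.030,(0,0,255),4,*bx[0][:2]);circ(n,A,M-.135*a,a,.0365,(255,0,0),4,*bx[0][:2]);circ(n,A,M-.055*a,a,.0365,(0,160,0),4,*bx[0][:2])
    B=crop(im,*bx[1],4)
    circ(n,B,S+z*.094,z,.028,(0,0,255),4,*bx[1][:2]);circ(n,B,S+z*.212,z,.0125,(255,0,0),4,*bx[1][:2]);circ(n,B,S+z*.0,z,.048,(0,160,0),4,*bx[1][:2])
    out+= [A,B]
pad=lambda m:cv2.copyMakeBorder(m,0,560-m.shape[0],0,0,0)
cv2.imwrite("pics/o1.png",np.hstack([pad(out[0]),pad(out[2])]));cv2.imwrite("pics/o2.png",np.hstack([pad(out[1]),pad(out[3])]))
E
```

```text
(no output)
```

View pics/o1.png

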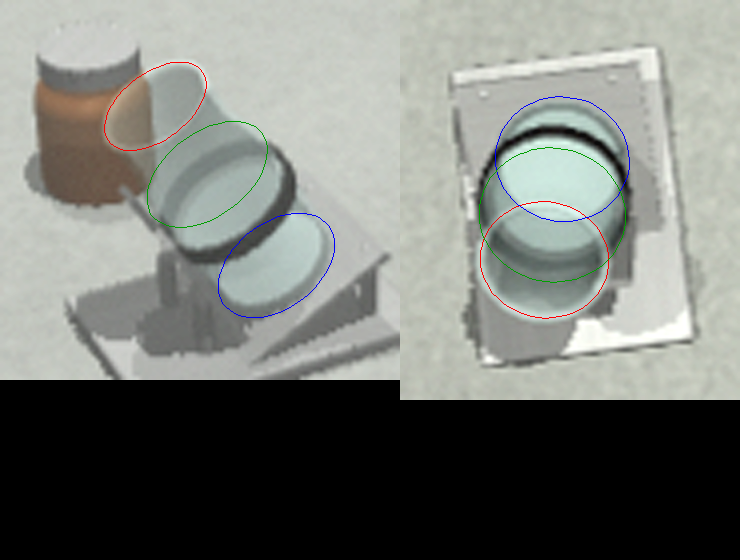

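View pics/o2.png

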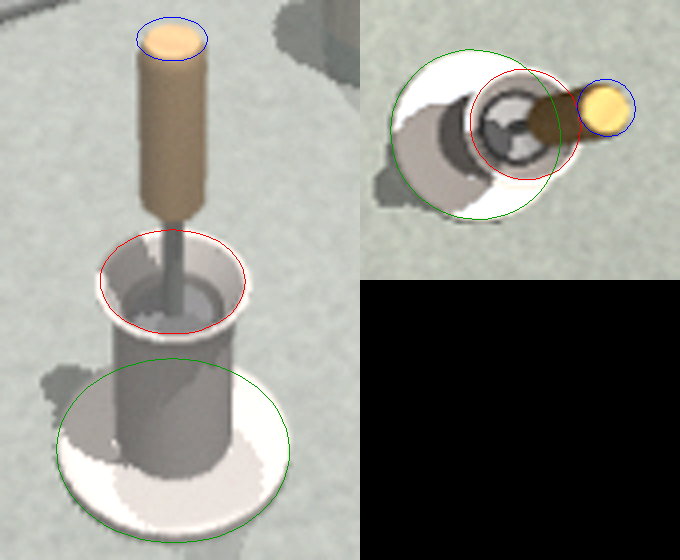

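Overlays agree within about 2 mm. The stand axis is at (0.544, -0.192). The carafe mouth is at (0.546, 0.1655, 0.153), and its lean azimuth is 188.2°. Next I move to above the brush with the jaws across the lean plane.

Request:
send_rows([
  {"dz": -0.025, "spin": -0.145, "gripper": -1},
  {"dz": -0.025, "spin": -0.145, "gripper": -1},
  {"dz": -0.025, "spin": -0.145, "gripper": -1},
  {"dx": -0.014, "dy": -0.038, "gripper": -1},
  {"dx": -0.014, "dy": -0.038, "gripper": -1},
  {"dx": -0.014, "dy": -0.038, "gripper": -1},
  {"dx": -0.014, "dy": -0.038, "gripper": -1},
  {"dx": -0.014, "dy": -0.038, "gripper": -1},
  {"dx": -0.014, "dy": -0.038, "gripper": -1},
  {"dx": -0.014, "dy": -0.038, "gripper": -1},
], force=30)

```text
validation failed for argument at $.de...
```

Request:
send_rows([
  {"dx": 0, "dy": 0, "dz": -0.025, "spin": -0.145, "gripper": -1},
  {"dx": 0, "dy": 0, "dz": -0.025, "spin": -0.145, "gripper": -1},
  {"dx": 0, "dy": 0, "dz": -0.025, "spin": -0.145, "gripper": -1},
  {"dx": -0.014, "dy": -0.038, "dz": 0, "spin": 0, "gripper": -1},
  {"dx": -0.014, "dy": -0.038, "dz": 0, "spin": 0, "gripper": -1},
  {"dx": -0.014, "dy": -0.038, "dz": 0, "spin": 0, "gripper": -1},
  {"dx": -0.014, "dy": -0.038, "dz": 0, "spin": 0, "gripper": -1},
  {"dx": -0.014, "dy": -0.038, "dz": 0, "spin": 0, "gripper": -1},
  {"dx": -0.014, "dy": -0.038, "dz": 0, "spin": 0, "gripper": -1},
  {"dx": -0.014, "dy": -0.038, "dz": 0, "spin": 0, "gripper": -1},
], force=30)

```text
time_s: 1.1
ee_pos: [0.2989, 0.2727, 0.3058]
orientation: [[-0.986, -0.167, -0.003], [-0.167, 0.986, -0.008], [0.005, -0.007, -1.0]]
ft_force: [1.4, 0.5, 0.0]
finger_gap: 0.0856
```

Request:
send_rows([
  {"dx": -0.015, "dy": -0.045, "dz": 0, "spin": 0.02, "gripper": -1},
  {"dx": -0.015, "dy": -0.045, "dz": 0, "spin": 0, "gripper": -1},
  {"dx": -0.015, "dy": -0.045, "dz": 0, "spin": 0, "gripper": -1},
  {"dx": -0.015, "dy": -0.045, "dz": 0, "spin": 0, "gripper": -1},
  {"dx": -0.015, "dy": -0.045, "dz": 0, "spin": 0, "gripper": -1},
  {"dx": -0.015, "dy": -0.045, "dz": 0, "spin": 0, "gripper": -1},
  {"dx": -0.015, "dy": -0.045, "dz": 0, "spin": 0, "gripper": -1},
  {"dx": -0.015, "dy": -0.045, "dz": 0, "spin": 0, "gripper": -1},
  {"dx": -0.015, "dy": -0.045, "dz": 0, "spin": 0, "gripper": -1},
  {"dx": -0.015, "dy": -0.045, "dz": 0, "spin": 0, "gripper": -1},
])

```text
time_s: 2.1
ee_pos: [0.518, -0.1693, 0.3075]
orientation: [[-0.989, -0.147, -0.003], [-0.147, 0.989, -0.007], [0.004, -0.006, -1.0]]
ft_force: [1.2, 1.3, 1.3]
finger_gap: 0.0856
```

```bash
cat > go.py <<'E'
from h import *
import sys
np.set_printoptions(precision=4,suppress=True)
def go(T,yaw=188.2):
    o=r.get_obs();R=np.array(o["orientation"]);d=R.T@(np.array(T)-o["ee_pos"])
    y=np.degrees(np.arctan2(R[1,0],R[0,0]))
    print("t",o["time_s"],"pos",o["ee_pos"],"z",R[:,2],"F",o["ft_force"],"T",o["ft_torque"],"gap",o["finger_gap"],"vel",np.abs(o["joint_vel"]).max())
    print("tool delta",d,"spin",np.radians(-((yaw-y+180)%360-180)))
if __name__=="__main__": go([float(a) for a in sys.argv[1:4]],*[float(a) for a in sys.argv[4:]])
E
python3 go.py .544 -.192 .157
```

```text
t 2.1 pos [ 0.518  -0.1693  0.3075] z [-0.0034 -0.0069 -1.    ] F [1.1649 1.3387 1.275 ] T [ 0.0598  0.0105 -0.0688] gap 0.08559534788759554 vel 0.935546419120253
tool delta [-0.023  -0.0253  0.1506] spin 0.004431902820011932
```

Request:
send_rows([
  {"dx": -0.005, "dy": -0.003, "dz": 0, "spin": 0, "gripper": -1},
  {"dx": -0.005, "dy": -0.003, "dz": 0.01, "spin": 0, "gripper": -1},
  {"dx": -0.003, "dy": 0, "dz": 0.01, "spin": 0, "gripper": -1},
  {"dx": 0, "dy": 0, "dz": 0.01, "spin": 0, "gripper": -1},
  {"dx": 0, "dy": 0, "dz": 0.01, "spin": 0, "gripper": -1},
  {"dx": 0, "dy": 0, "dz": 0.01, "spin": 0, "gripper": -1},
  {"dx": 0, "dy": 0, "dz": 0, "spin": 0, "gripper": -1},
  {"dx": 0, "dy": 0, "dz": 0, "spin": 0, "gripper": -1},
  {"dx": 0, "dy": 0, "dz": 0, "spin": 0, "gripper": -1},
  {"dx": 0, "dy": 0, "dz": 0, "spin": 0, "gripper": -1},
])

```text
time_s: 3.1
ee_pos: [0.5317, -0.1743, 0.2508]
orientation: [[-0.989, -0.146, -0.007], [-0.146, 0.989, -0.006], [0.008, -0.004, -1.0]]
ft_force: [-0.8, 0.0, -0.1]
finger_gap: 0.0855
```

```bash
python3 go.py .544 -.192 .157
```

```text
t 3.1 pos [ 0.5317 -0.1743  0.2508] z [-0.0071 -0.0056 -1.    ] F [-0.8495  0.015  -0.1159] T [ 0.0111 -0.0092  0.0113] gap 0.08549246156218623 vel 0.00579794963650321
tool delta [-0.0103 -0.0189  0.0938] spin 0.003800956457053435
```

Request:
send_rows([
  {"dx": -0.005, "dy": -0.0095, "dz": 0, "spin": 0, "gripper": -1},
  {"dx": -0.005, "dy": -0.0095, "dz": 0, "spin": 0, "gripper": -1},
  {"dx": 0, "dy": 0, "dz": 0.016, "spin": 0, "gripper": -1},
  {"dx": 0, "dy": 0, "dz": 0.016, "spin": 0, "gripper": -1},
  {"dx": 0, "dy": 0, "dz": 0.016, "spin": 0, "gripper": -1},
  {"dx": 0, "dy": 0, "dz": 0.016, "spin": 0, "gripper": -1},
  {"dx": 0, "dy": 0, "dz": 0.016, "spin": 0, "gripper": -1},
  {"dx": 0, "dy": 0, "dz": 0.01, "spin": 0, "gripper": -1},
  {"dx": 0, "dy": 0, "dz": 0, "spin": 0, "gripper": -1},
  {"dx": 0, "dy": 0, "dz": 0, "spin": 0, "gripper": -1},
])

```text
time_s: 4.1
ee_pos: [0.549, -0.1999, 0.1592]
orientation: [[-0.99, -0.143, -0.003], [-0.143, 0.99, -0.008], [0.004, -0.007, -1.0]]
ft_force: [-0.1, -0.3, 0.0]
finger_gap: 0.0853
```

```bash
python3 go.py .544 -.192 .157
```

```text
t 4.1 pos [ 0.549  -0.1999  0.1592] z [-0.0027 -0.0079 -1.    ] F [-0.0988 -0.3477  0.0249] T [ 0.0188 -0.0248  0.0112] gap 0.08529961539762722 vel 0.01067222357760023
tool delta [0.0038 0.0085 0.0022] spin 0.0008489894062788366
```

Request:
send_rows([
  {"dx": 0.002, "dy": 0.004, "dz": 0.001, "spin": 0, "gripper": -1},
  {"dx": 0.001, "dy": 0.003, "dz": 0, "spin": 0, "gripper": -1},
  {"dx": 0, "dy": 0, "dz": 0, "spin": 0, "gripper": -1},
  {"dx": 0, "dy": 0, "dz": 0, "spin": 0, "gripper": 1},
  {"dx": 0, "dy": 0, "dz": 0, "spin": 0, "gripper": 1},
  {"dx": 0, "dy": 0, "dz": 0, "spin": 0, "gripper": 1},
  {"dx": 0, "dy": 0, "dz": 0, "spin": 0, "gripper": 1},
  {"dx": 0, "dy": 0, "dz": 0, "spin": 0, "gripper": 1},
  {"dx": 0, "dy": 0, "dz": 0, "spin": 0, "gripper": 1},
  {"dx": 0, "dy": 0, "dz": 0, "spin": 0, "gripper": 1},
], force=30)

```text
time_s: 5.1
ee_pos: [0.5457, -0.1933, 0.1609]
orientation: [[-0.99, -0.144, 0.001], [-0.144, 0.99, -0.009], [0.0, -0.009, -1.0]]
ft_force: [0.5, 0.7, -0.3]
finger_gap: 0.0244
```

```bash
python3 go.py .544 -.192 .157
```

```text
t 5.1 pos [ 0.5457 -0.1933  0.1609] z [ 0.0011 -0.0094 -1.    ] F [ 0.4617  0.6617 -0.3412] T [ 0.063  -0.0531 -0.0012] gap 0.024390917434320654 vel 0.0023638273170765492
tool delta [0.0015 0.0015 0.0039] spin 0.0010571595581750479
```

Gripped (gap 24.4 mm), 168 mm above the bristle end. I'll lift until about 20 mm of the head remains in the stand.

Request:
send_rows([
  {"dx": 0, "dy": 0, "dz": -0.01, "spin": 0, "gripper": 1},
  {"dx": 0, "dy": 0, "dz": -0.01, "spin": 0, "gripper": 1},
  {"dx": 0, "dy": 0, "dz": -0.01, "spin": 0, "gripper": 1},
  {"dx": 0, "dy": 0, "dz": -0.01, "spin": 0, "gripper": 1},
  {"dx": 0, "dy": 0, "dz": -0.01, "spin": 0, "gripper": 1},
  {"dx": 0, "dy": 0, "dz": -0.008, "spin": 0, "gripper": 1},
  {"dx": 0, "dy": 0, "dz": 0, "spin": 0, "gripper": 1},
  {"dx": 0, "dy": 0, "dz": 0, "spin": 0, "gripper": 1},
  {"dx": 0, "dy": 0, "dz": 0, "spin": 0, "gripper": 1},
  {"dx": 0, "dy": 0, "dz": 0, "spin": 0, "gripper": 1},
])

```text
time_s: 6.1
ee_pos: [0.5454, -0.1926, 0.2245]
orientation: [[-0.99, -0.144, 0.001], [-0.144, 0.99, -0.01], [0.0, -0.01, -1.0]]
ft_force: [-0.7, 0.0, -2.0]
finger_gap: 0.0238
```

```bash
python3 go.py .544 -.192 .223; cat > look.py <<'E'
from ov import *
import sys
# save both views, cropped round the projected TCP
def look(name,w=120,h=100,s=3,off=(0,0,-.05)):
    o=r.get_obs();out=[]
    for n in("side","top"):
        im=viewer.get_image(n);cv2.imwrite(f"pics/{name}_{n}.png",im)
        u,v=proj(n,np.array(o["ee_pos"])+off);x0=int(np.clip(u-w/2,0,640-w));y0=int(np.clip(v-h/2,0,400-h))
        out.append(crop(im,x0,y0,w,h,s));print(n,"x0,y0",x0,y0,"scale",s)
    cv2.imwrite(f"pics/{name}.png",np.hstack(out))
if __name__=="__main__": look(sys.argv[1],*[int(a) for a in sys.argv[2:5]])
E
python3 look.py l1 130 150 3
```

```text
t 6.1 pos [ 0.5454 -0.1926  0.2245] z [ 0.0013 -0.0096 -1.    ] F [-0.7458  0.0416 -1.9506] T [ 0.0248 -0.0027  0.0072] gap 0.023812932781243093 vel 0.004020765659765055
tool delta [0.0013 0.0009 0.0014] spin 0.0010102295343095147
side x0,y0 273 194 scale 3
top x0,y0 389 141 scale 3
```

View pics/l1.png

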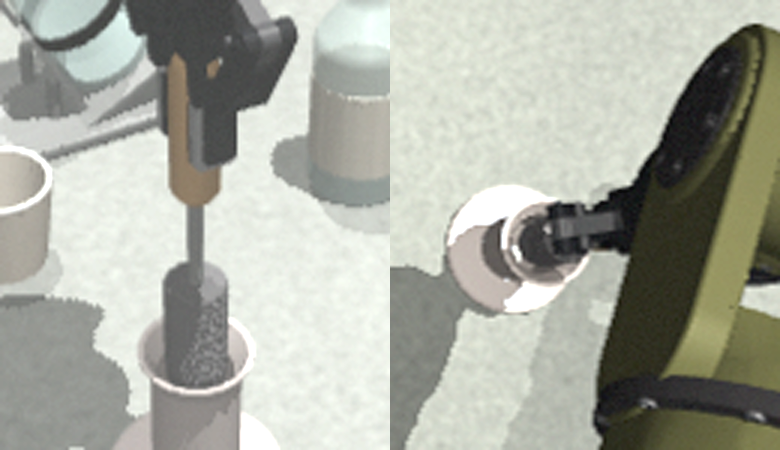

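The brush hangs from the grip with its head half in the stand (side, about 338,312). Now I tilt it against the rim by moving towards the robot.

Request:
send_rows([
  {"dx": 0.006, "dy": 0, "dz": 0, "spin": 0, "gripper": 1},
  {"dx": 0.006, "dy": 0, "dz": 0, "spin": 0, "gripper": 1},
  {"dx": 0.006, "dy": 0, "dz": 0.001, "spin": 0, "gripper": 1},
  {"dx": 0.006, "dy": 0, "dz": 0.001, "spin": 0, "gripper": 1},
  {"dx": 0.006, "dy": 0, "dz": 0.001, "spin": 0, "gripper": 1},
  {"dx": 0.006, "dy": 0, "dz": 0.001, "spin": 0, "gripper": 1},
  {"dx": 0, "dy": 0, "dz": 0, "spin": 0, "gripper": 1},
  {"dx": 0, "dy": 0, "dz": 0, "spin": 0, "gripper": 1},
  {"dx": 0, "dy": 0, "dz": 0, "spin": 0, "gripper": 1},
  {"dx": 0, "dy": 0, "dz": 0, "spin": 0, "gripper": 1},
])

```text
time_s: 7.2
ee_pos: [0.5076, -0.198, 0.2213]
orientation: [[-0.99, -0.144, 0.006], [-0.144, 0.99, -0.01], [-0.005, -0.01, -1.0]]
ft_force: [1.1, 0.7, 0.4]
finger_gap: 0.0242
```

```bash
python3 go.py .465 -.2034 .209;python3 look.py l2 130 150 3
```

```text
t 7.2 pos [ 0.5076 -0.198   0.2213] z [ 0.006  -0.0095 -0.9999] F [1.0893 0.7463 0.3598] T [ 0.3275 -0.5287 -0.0275] gap 0.024150606728053654 vel 0.0052146379304091744
tool delta [0.043  0.0009 0.0121] spin 0.0009761637879574582
side x0,y0 250 204 scale 3
top x0,y0 392 162 scale 3
```

View pics/l2.png

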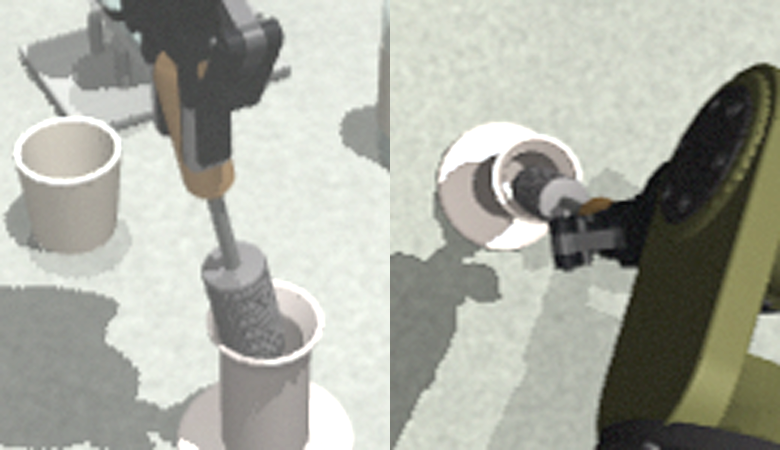

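The pivot works: the brush tilts as planned, with low forces. Continuing to 0.5 rad.

Request:
send_rows([
  {"dx": 0.007, "dy": 0, "dz": 0.002, "spin": 0, "gripper": 1},
  {"dx": 0.007, "dy": 0, "dz": 0.002, "spin": 0, "gripper": 1},
  {"dx": 0.007, "dy": 0, "dz": 0.002, "spin": 0, "gripper": 1},
  {"dx": 0.007, "dy": 0, "dz": 0.002, "spin": 0, "gripper": 1},
  {"dx": 0.007, "dy": 0, "dz": 0.002, "spin": 0, "gripper": 1},
  {"dx": 0.006, "dy": 0, "dz": 0.001, "spin": 0, "gripper": 1},
  {"dx": 0, "dy": 0, "dz": 0, "spin": 0, "gripper": 1},
  {"dx": 0, "dy": 0, "dz": 0, "spin": 0, "gripper": 1},
  {"dx": 0, "dy": 0, "dz": 0, "spin": 0, "gripper": 1},
  {"dx": 0, "dy": 0, "dz": 0, "spin": 0, "gripper": 1},
])

```text
time_s: 8.3
ee_pos: [0.463, -0.2045, 0.2086]
orientation: [[-0.99, -0.143, 0.005], [-0.143, 0.99, -0.009], [-0.004, -0.01, -1.0]]
ft_force: [1.9, 1.5, 1.0]
finger_gap: 0.0242
```

```bash
python3 go.py .465 -.2034 .209;python3 look.py l3 130 150 3
```

```text
t 8.3 pos [ 0.463  -0.2045  0.2086] z [ 0.0053 -0.0091 -0.9999] F [1.9248 1.5109 0.9726] T [ 0.3286 -0.5909  0.0353] gap 0.024152298196152663 vel 0.002681711218745476
tool delta [-0.0021  0.0008 -0.0004] spin 0.0007468561511199965
side x0,y0 222 221 scale 3
top x0,y0 393 187 scale 3
```

View pics/l3.png

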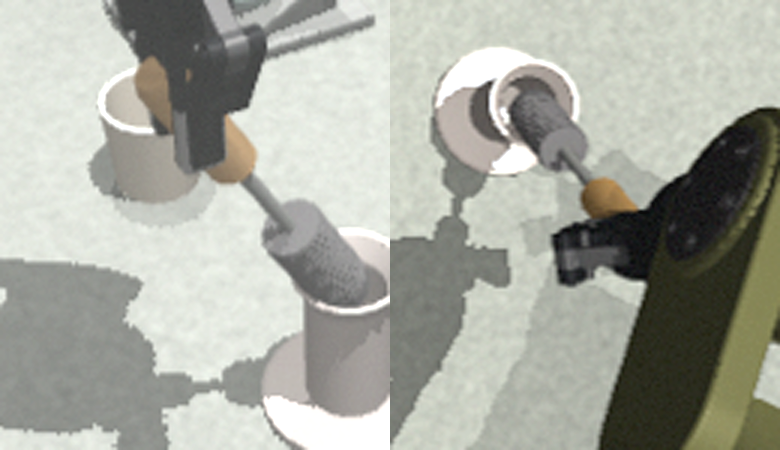

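Request:
send_rows([
  {"dx": 0.005, "dy": 0, "dz": -0.009, "spin": 0, "gripper": 1},
  {"dx": 0.01, "dy": 0, "dz": -0.018, "spin": 0, "gripper": 1},
  {"dx": 0.01, "dy": 0, "dz": -0.018, "spin": 0, "gripper": 1},
  {"dx": 0.005, "dy": 0, "dz": -0.02, "spin": 0, "gripper": 1},
  {"dx": 0, "dy": 0, "dz": -0.02, "spin": 0, "gripper": 1},
  {"dx": 0, "dy": 0, "dz": -0.02, "spin": 0, "gripper": 1},
  {"dx": 0, "dy": 0, "dz": -0.01, "spin": 0, "gripper": 1},
  {"dx": 0, "dy": 0, "dz": 0, "spin": 0, "gripper": 1},
  {"dx": 0, "dy": 0, "dz": 0, "spin": 0, "gripper": 1},
  {"dx": 0, "dy": 0, "dz": 0, "spin": 0, "gripper": 1},
], force=60)

```text
time_s: 9.4
ee_pos: [0.4268, -0.2083, 0.3282]
orientation: [[-0.99, -0.143, -0.006], [-0.143, 0.99, -0.009], [0.007, -0.008, -1.0]]
ft_force: [-0.2, 0.8, -0.3]
finger_gap: 0.0236
```

```bash
python3 go.py .465 -.2034 .209;python3 look.py l4 130 150 3
```

```text
t 9.4 pos [ 0.4268 -0.2083  0.3282] z [-0.0055 -0.0093 -0.9999] F [-0.2309  0.7654 -0.3158] T [ 0.0171  0.0686 -0.0131] gap 0.02363096820484185 vel 0.012171668058801115
tool delta [-0.0393  0.0004  0.1189] spin -6.505425955674649e-05
side x0,y0 190 159 scale 3
top x0,y0 423 214 scale 3
```

View pics/l4.png

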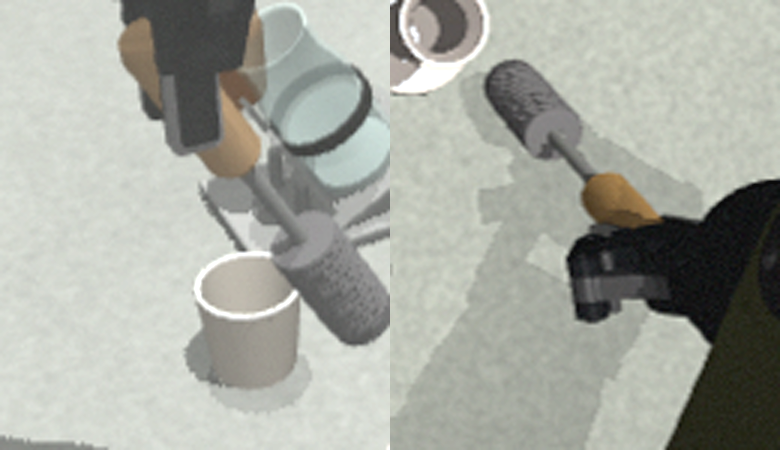

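```bash
cat > fit.py <<'E'
from ov import *
from scipy.optimize import least_squares
np.set_printoptions(precision=4,suppress=True)
def draw(name,tip,th,ps=.143,w=130,h=150,s=3,off=(0,0,-.05),pos=None):
    a=np.array([-np.sin(th)*np.cos(ps),-np.sin(th)*np.sin(ps),np.cos(th)]);out=[]
    for n in("side","top"):
        im=cv2.imread(f"pics/{name}_{n}.png");u,v=proj(n,np.array(pos)+off);x0=int(np.clip(u-w/2,0,640-w));y0=int(np.clip(v-h/2,0,400-h))
        c=crop(im,x0,y0,w,h,s)
        for t,rr,col in((0,.017,(0,0,255)),(.067,.017,(0,0,255)),(.12,.0125,(255,0,0)),(.2,.0125,(255,0,0))): circ(n,c,tip+t*a,a,rr,col,s,x0,y0)
        out.append(c)
    cv2.imwrite(f"pics/{name}_fit.png",np.hstack(out))
E
python3 - <<'E'
from fit import *
A,e=tri((291,238.3),(477.7,258.3));B,f=tri((309,265),(463,241.3));print(A,e,B,f)
d=A-B;print(np.linalg.norm(d),"lean",np.arctan2(np.hypot(d[0],d[1]),d[2]),"az",np.degrees(np.arctan2(d[1],d[0])))
o=r.get_obs();G=o["ee_pos"]-.019*o["orientation"][:,2]; print("G",G)
th=.5;ps=.143;a=np.array([-np.sin(th)*np.cos(ps),-np.sin(th)*np.sin(ps),np.cos(th)])
draw("l4",G-.168*a,th,pos=o["ee_pos"])
E
```

```text
[ 0.474  -0.2019  0.2561] [-0.4347  0.0559  0.1182 -0.5417] [ 0.4997 -0.198   0.2005] [ 0.5516 -0.0857 -0.1504  0.6693]
0.06141651187384876 lean 0.4375840666221925 az -171.4820486626995
G [ 0.427  -0.2081  0.3471]
```

View pics/l4_fit.png

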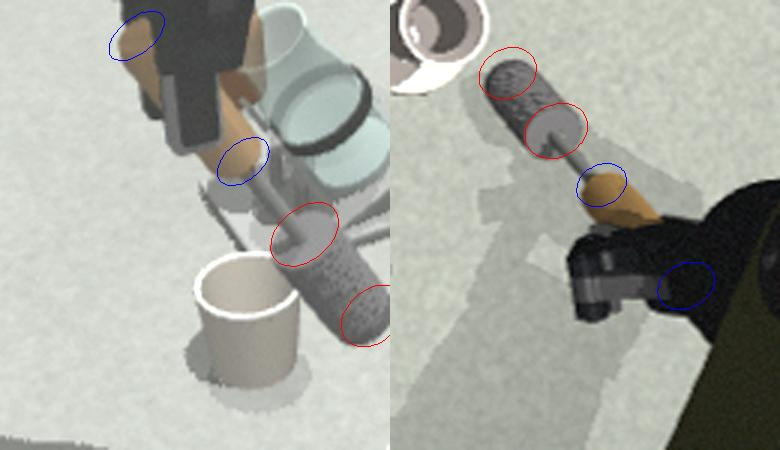

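```bash
python3 - <<'E'
from fit import *
o=r.get_obs();G=o["ee_pos"]-.019*o["orientation"][:,2]
th=.455;ps=.143;a=np.array([-np.sin(th)*np.cos(ps),-np.sin(th)*np.sin(ps),np.cos(th)])
draw("l4",G-.166*a,th,pos=o["ee_pos"],s=3)
E
```

```text
(no output)
```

View pics/l4_fit.png

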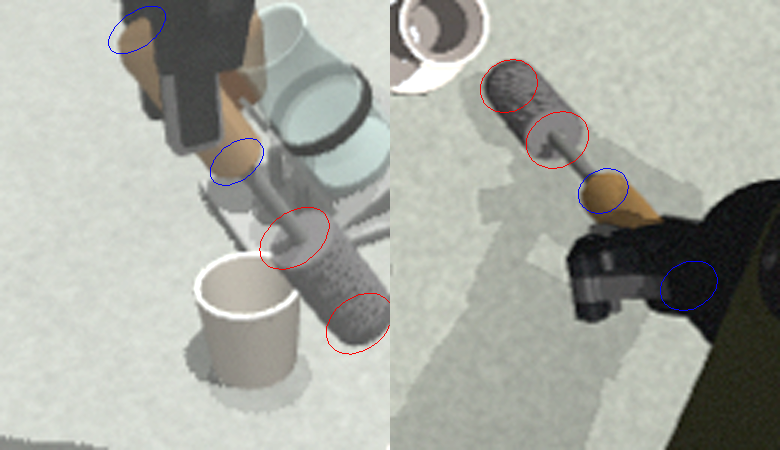

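Fit: tilt about 0.47 rad, with the azimuth agreeing with the carafe's. Moving over to the carafe mouth.

Request:
send_rows([
  {"dx": -0.005, "dy": 0.02, "dz": 0, "spin": 0, "gripper": 1},
  {"dx": -0.007, "dy": 0.03, "dz": 0, "spin": 0, "gripper": 1},
  {"dx": -0.01, "dy": 0.04, "dz": 0, "spin": 0, "gripper": 1},
  {"dx": -0.01, "dy": 0.04, "dz": 0, "spin": 0, "gripper": 1},
  {"dx": -0.01, "dy": 0.04, "dz": 0, "spin": 0, "gripper": 1},
  {"dx": -0.01, "dy": 0.04, "dz": 0, "spin": 0, "gripper": 1},
  {"dx": -0.01, "dy": 0.04, "dz": 0, "spin": 0, "gripper": 1},
  {"dx": -0.007, "dy": 0.03, "dz": 0, "spin": 0, "gripper": 1},
  {"dx": -0.005, "dy": 0.02, "dz": 0, "spin": 0, "gripper": 1},
  {"dx": 0, "dy": 0, "dz": 0, "spin": 0, "gripper": 1},
])

```text
time_s: 10.5
ee_pos: [0.4566, 0.111, 0.3188]
orientation: [[-0.99, -0.14, -0.016], [-0.14, 0.99, -0.008], [0.017, -0.005, -1.0]]
ft_force: [0.7, 0.7, -1.2]
finger_gap: 0.0235
```

```bash
python3 go.py .461 .1532 .3006
```

```text
t 10.5 pos [0.4566 0.111  0.3188] z [-0.0161 -0.0077 -0.9998] F [ 0.7169  0.6519 -1.2394] T [ 0.0294  0.0785 -0.0017] gap 0.02353317206254635 vel 0.020607389397607284
tool delta [-0.0106  0.0413  0.0178] spin -0.0022743720914112464
```

Request:
send_rows([
  {"dx": -0.003, "dy": 0.01, "dz": 0, "spin": 0, "gripper": 1},
  {"dx": -0.003, "dy": 0.01, "dz": 0, "spin": 0, "gripper": 1},
  {"dx": -0.003, "dy": 0.01, "dz": 0, "spin": 0, "gripper": 1},
  {"dx": -0.001, "dy": 0.005, "dz": 0, "spin": 0, "gripper": 1},
  {"dx": 0, "dy": 0.002, "dz": 0.002, "spin": 0, "gripper": 1},
  {"dx": 0, "dy": 0, "dz": 0.004, "spin": 0, "gripper": 1},
  {"dx": 0, "dy": 0, "dz": 0.002, "spin": 0, "gripper": 1},
  {"dx": 0, "dy": 0, "dz": 0, "spin": 0, "gripper": 1},
  {"dx": 0, "dy": 0, "dz": 0, "spin": 0, "gripper": 1},
  {"dx": 0, "dy": 0, "dz": 0, "spin": 0, "gripper": 1},
])

```text
time_s: 11.5
ee_pos: [0.4615, 0.1497, 0.3086]
orientation: [[-0.99, -0.138, -0.018], [-0.138, 0.99, -0.009], [0.019, -0.006, -1.0]]
ft_force: [0.7, -0.5, -2.1]
finger_gap: 0.0235
```

```bash
python3 go.py .461 .1532 .3006;python3 look.py l5 130 150 3; python3 - <<'E'
from fit import *
o=r.get_obs();G=o["ee_pos"]-.019*o["orientation"][:,2]
th=.465;ps=.143;a=np.array([-np.sin(th)*np.cos(ps),-np.sin(th)*np.sin(ps),np.cos(th)])
draw("l5",G-.167*a,th,pos=o["ee_pos"],s=3); print("tip",G-.167*a)
E
```

```text
t 11.5 pos [0.4615 0.1497 0.3086] z [-0.0181 -0.0086 -0.9998] F [ 0.7439 -0.5263 -2.0513] T [-0.0131 -0.0032 -0.0412] gap 0.023534047165908 vel 0.004599899103241495
tool delta [-0.0001  0.0036  0.008 ] spin -0.004938273212004218
side x0,y0 168 58 scale 3
top x0,y0 194 187 scale 3
tip [0.536  0.1605 0.1784]
```

View pics/l5_fit.png

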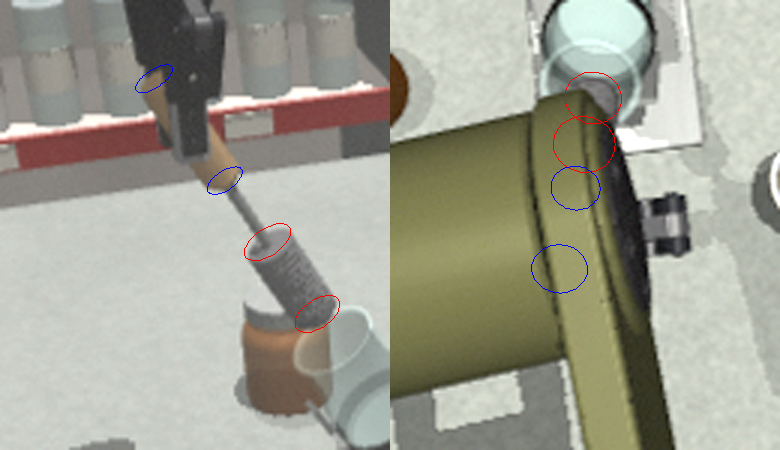

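The model matches in the side view: the tip is about 28 mm above the mouth plane, 3–4 mm off axis. I'll correct that and insert along the axis to about 50 mm deep, which is above any possible bottom.

Request:
send_rows([
  {"dx": 0.002, "dy": 0.003, "dz": 0, "spin": 0, "gripper": 1},
  {"dx": -0.002, "dy": 0, "dz": 0.007, "spin": 0, "gripper": 1},
  {"dx": -0.005, "dy": 0, "dz": 0.009, "spin": 0, "gripper": 1},
  {"dx": -0.005, "dy": 0, "dz": 0.009, "spin": 0, "gripper": 1},
  {"dx": -0.005, "dy": 0, "dz": 0.009, "spin": 0, "gripper": 1},
  {"dx": -0.005, "dy": 0, "dz": 0.009, "spin": 0, "gripper": 1},
  {"dx": -0.005, "dy": 0, "dz": 0.009, "spin": 0, "gripper": 1},
  {"dx": -0.005, "dy": 0, "dz": 0.009, "spin": 0, "gripper": 1},
  {"dx": -0.003, "dy": 0, "dz": 0.005, "spin": 0, "gripper": 1},
  {"dx": 0, "dy": 0, "dz": 0, "spin": 0, "gripper": 1},
])

```text
time_s: 12.6
ee_pos: [0.4953, 0.1571, 0.2344]
orientation: [[-0.99, -0.138, -0.02], [-0.138, 0.99, -0.009], [0.021, -0.006, -1.0]]
ft_force: [-0.4, -0.3, -1.1]
finger_gap: 0.0238
```

```bash
cat > st.py <<'E'
from fit import *
import sys
th=float(sys.argv[1]) if len(sys.argv)>1 else .465
L=.167;ps=.143
M=np.array([.546,.1655,.1535]);ax=np.array([-np.sin(.5)*np.cos(ps),-np.sin(.5)*np.sin(ps),np.cos(.5)])
cy=np.array([-np.sin(ps),np.cos(ps),0]);cx=np.cross(cy,ax)
o=r.get_obs();R=o["orientation"];G=o["ee_pos"]-.019*R[:,2]
a=np.array([-np.sin(th)*np.cos(ps),-np.sin(th)*np.sin(ps),np.cos(th)])
d=G-L*a-M;print("t",o["time_s"],"TCP",o["ee_pos"],"tip in mouth frame x,y,z mm",1e3*np.array([d@cx,d@cy,d@ax]));
print("F",o["ft_force"],"along axis",o["ft_force"]@ax,"T",o["ft_torque"],"tool z",R[:,2],"gap",o["finger_gap"])
E
python3 st.py
```

```text
t 12.6 TCP [0.4953 0.1571 0.2344] tip in mouth frame x,y,z mm [ -2.6783  -0.9912 -54.826 ]
F [-0.3583 -0.3435 -1.1073] along axis -0.7782235091237586 T [0.0193 0.0186 0.0054] tool z [-0.0204 -0.0092 -0.9998] gap 0.02378409816529925
```

Request:
send_rows([
  {"dx": -0.001, "dy": 0.001, "dz": 0.002, "spin": 0, "gripper": 1},
  {"dx": -0.001, "dy": 0, "dz": 0.002, "spin": 0, "gripper": 1},
  {"dx": -0.001, "dy": 0, "dz": 0.002, "spin": 0, "gripper": 1},
  {"dx": -0.001, "dy": 0, "dz": 0.002, "spin": 0, "gripper": 1},
  {"dx": -0.001, "dy": 0, "dz": 0.002, "spin": 0, "gripper": 1},
  {"dx": -0.001, "dy": 0, "dz": 0.002, "spin": 0, "gripper": 1},
  {"dx": -0.001, "dy": 0, "dz": 0.002, "spin": 0, "gripper": 1},
  {"dx": -0.001, "dy": 0, "dz": 0.002, "spin": 0, "gripper": 1},
  {"dx": 0, "dy": 0, "dz": 0, "spin": 0, "gripper": 1},
  {"dx": 0, "dy": 0, "dz": 0, "spin": 0, "gripper": 1},
], force=50)

```text
time_s: 13.6
ee_pos: [0.5036, 0.1594, 0.2181]
orientation: [[-0.99, -0.138, -0.018], [-0.138, 0.99, -0.009], [0.019, -0.006, -1.0]]
ft_force: [-0.2, -0.6, -1.9]
finger_gap: 0.0239
```

```bash
python3 st.py
```

```text
t 13.6 TCP [0.5036 0.1594 0.2181] tip in mouth frame x,y,z mm [ -3.0151   0.0691 -73.2082]
F [-0.2213 -0.5771 -1.9142] along axis -1.5354156330396795 T [-0.014   0.0147 -0.0035] tool z [-0.0183 -0.0087 -0.9998] gap 0.02385502175323017
```

Request:
send_rows([
  {"dx": -0.0005, "dy": 0, "dz": 0.001, "spin": 0, "gripper": 1},
  {"dx": -0.0005, "dy": 0, "dz": 0.001, "spin": 0, "gripper": 1},
  {"dx": -0.0005, "dy": 0, "dz": 0.001, "spin": 0, "gripper": 1},
  {"dx": -0.0005, "dy": 0, "dz": 0.001, "spin": 0, "gripper": 1},
  {"dx": -0.0005, "dy": 0, "dz": 0.001, "spin": 0, "gripper": 1},
  {"dx": 0, "dy": 0, "dz": 0, "spin": 0, "gripper": 1},
  {"dx": 0, "dy": 0, "dz": 0, "spin": 0, "gripper": 1},
  {"dx": 0, "dy": 0, "dz": 0, "spin": 0, "gripper": 1},
  {"dx": 0, "dy": 0, "dz": 0, "spin": 0, "gripper": 1},
  {"dx": 0, "dy": 0, "dz": 0, "spin": 0, "gripper": 1},
])

```text
time_s: 14.6
ee_pos: [0.5063, 0.1597, 0.2128]
orientation: [[-0.99, -0.138, -0.018], [-0.138, 0.99, -0.009], [0.019, -0.006, -1.0]]
ft_force: [-0.3, 0.3, -1.6]
finger_gap: 0.0239
```

```bash
python3 st.py
```

```text
t 14.6 TCP [0.5063 0.1597 0.2128] tip in mouth frame x,y,z mm [ -3.1976   0.0103 -79.0793]
F [-0.3182  0.3396 -1.6426] along axis -1.3136863669736125 T [ 0.0393  0.0484 -0.0058] tool z [-0.0178 -0.0085 -0.9998] gap 0.023870723859409256
```

Request:
send_rows([
  {"dx": -0.0005, "dy": 0, "dz": 0.001, "spin": 0, "gripper": 1},
  {"dx": -0.0005, "dy": 0, "dz": 0.001, "spin": 0, "gripper": 1},
  {"dx": -0.0005, "dy": 0, "dz": 0.001, "spin": 0, "gripper": 1},
  {"dx": -0.0005, "dy": 0, "dz": 0.001, "spin": 0, "gripper": 1},
  {"dx": 0, "dy": 0, "dz": 0, "spin": 0, "gripper": 1},
  {"dx": 0, "dy": 0, "dz": 0, "spin": 0, "gripper": 1},
  {"dx": 0, "dy": 0, "dz": 0, "spin": 0, "gripper": 1},
  {"dx": 0, "dy": 0, "dz": 0, "spin": 0, "gripper": 1},
  {"dx": 0, "dy": 0, "dz": 0, "spin": 0, "gripper": 1},
  {"dx": 0, "dy": 0, "dz": 0, "spin": 0, "gripper": 1},
])

```text
time_s: 15.6
ee_pos: [0.5084, 0.16, 0.2085]
orientation: [[-0.99, -0.138, -0.018], [-0.138, 0.99, -0.009], [0.019, -0.006, -1.0]]
ft_force: [0.6, -0.4, -1.6]
finger_gap: 0.0238
```

```bash
python3 st.py
```

```text
t 15.6 TCP [0.5084 0.16   0.2085] tip in mouth frame x,y,z mm [ -3.4647   0.     -83.9282]
F [ 0.5604 -0.3954 -1.6477] along axis -1.684870334174514 T [-0.0355  0.0261  0.0132] tool z [-0.0178 -0.0086 -0.9998] gap 0.02377879050319277
```

Request:
send_rows([
  {"dx": -0.0007, "dy": 0, "dz": 0.001, "spin": 0, "gripper": 1},
  {"dx": -0.0007, "dy": 0, "dz": 0.001, "spin": 0, "gripper": 1},
  {"dx": -0.0007, "dy": 0, "dz": 0.001, "spin": 0, "gripper": 1},
  {"dx": -0.0007, "dy": 0, "dz": 0.001, "spin": 0, "gripper": 1},
  {"dx": 0, "dy": 0, "dz": 0, "spin": 0, "gripper": 1},
  {"dx": 0, "dy": 0, "dz": 0, "spin": 0, "gripper": 1},
  {"dx": 0, "dy": 0, "dz": 0, "spin": 0, "gripper": 1},
  {"dx": 0, "dy": 0, "dz": 0, "spin": 0, "gripper": 1},
  {"dx": 0, "dy": 0, "dz": 0, "spin": 0, "gripper": 1},
  {"dx": 0, "dy": 0, "dz": 0, "spin": 0, "gripper": 1},
])

```text
time_s: 16.6
ee_pos: [0.5109, 0.1603, 0.2049]
orientation: [[-0.99, -0.138, -0.018], [-0.138, 0.99, -0.009], [0.019, -0.006, -1.0]]
ft_force: [-2.9, -0.5, 2.2]
finger_gap: 0.0234
```

```bash
python3 st.py
```

```text
t 16.6 TCP [0.5109 0.1603 0.2049] tip in mouth frame x,y,z mm [ -2.9059  -0.0192 -88.3244]
F [-2.9421 -0.5022  2.1746] along axis 3.3388296595200075 T [-0.1256  0.5033  0.0547] tool z [-0.0183 -0.0086 -0.9998] gap 0.0234374357129511
```

```bash
python3 look.py l6 130 150 3
```

```text
side x0,y0 197 99 scale 3
top x0,y0 197 158 scale 3
```

View pics/l6.png

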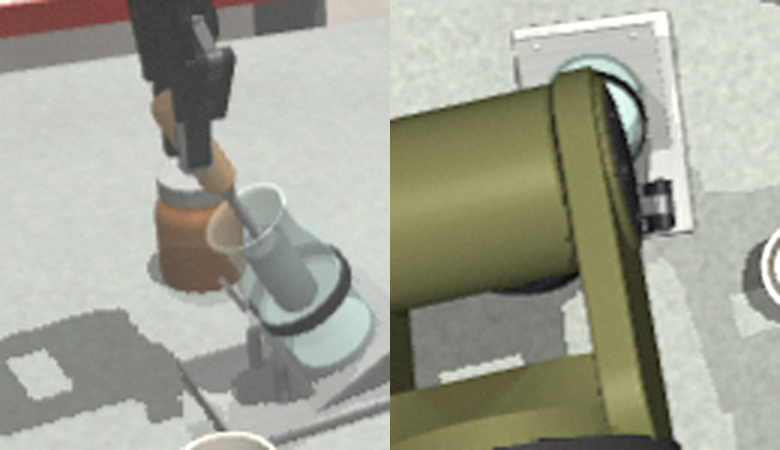

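The side view shows the head inside the body, resting on the thick bottom at about (295,197). First press is roughly 4–5 N. Drawing up now.

Request:
send_rows([
  {"dx": 0.002, "dy": 0, "dz": -0.004, "spin": 0, "gripper": 1},
  {"dx": 0.005, "dy": 0, "dz": -0.009, "spin": 0, "gripper": 1},
  {"dx": 0.005, "dy": 0, "dz": -0.009, "spin": 0, "gripper": 1},
  {"dx": 0.005, "dy": 0, "dz": -0.009, "spin": 0, "gripper": 1},
  {"dx": 0.005, "dy": 0, "dz": -0.009, "spin": 0, "gripper": 1},
  {"dx": 0.005, "dy": 0, "dz": -0.009, "spin": 0, "gripper": 1},
  {"dx": 0.004, "dy": 0, "dz": -0.007, "spin": 0, "gripper": 1},
  {"dx": 0.002, "dy": 0, "dz": -0.004, "spin": 0, "gripper": 1},
  {"dx": 0, "dy": 0, "dz": 0, "spin": 0, "gripper": 1},
  {"dx": 0, "dy": 0, "dz": 0, "spin": 0, "gripper": 1},
])

```text
time_s: 17.7
ee_pos: [0.4767, 0.156, 0.2717]
orientation: [[-0.99, -0.138, -0.015], [-0.138, 0.99, -0.008], [0.016, -0.006, -1.0]]
ft_force: [0.8, -0.1, -1.7]
finger_gap: 0.0235
```

```bash
python3 st.py
```

```text
t 17.7 TCP [0.4767 0.156  0.2717] tip in mouth frame x,y,z mm [ -1.1363   0.5891 -13.1114]
F [ 0.7581 -0.0822 -1.736 ] along axis -1.8775805775702725 T [ 0.033   0.0419 -0.0363] tool z [-0.0151 -0.0078 -0.9999] gap 0.023548695197011773
```

Request:
send_rows([
  {"dx": -0.003, "dy": 0, "dz": 0.005, "spin": 0, "gripper": 1},
  {"dx": -0.005, "dy": 0, "dz": 0.009, "spin": 0, "gripper": 1},
  {"dx": -0.005, "dy": 0, "dz": 0.009, "spin": 0, "gripper": 1},
  {"dx": -0.005, "dy": 0, "dz": 0.009, "spin": 0, "gripper": 1},
  {"dx": -0.005, "dy": 0, "dz": 0.009, "spin": 0, "gripper": 1},
  {"dx": -0.004, "dy": 0, "dz": 0.006, "spin": 0, "gripper": 1},
  {"dx": -0.002, "dy": 0, "dz": 0.003, "spin": 0, "gripper": 1},
  {"dx": -0.001, "dy": 0, "dz": 0.002, "spin": 0, "gripper": 1},
  {"dx": 0, "dy": 0, "dz": 0, "spin": 0, "gripper": 1},
  {"dx": 0, "dy": 0, "dz": 0, "spin": 0, "gripper": 1},
])

```text
time_s: 18.7
ee_pos: [0.5081, 0.1598, 0.2116]
orientation: [[-0.99, -0.138, -0.02], [-0.138, 0.99, -0.009], [0.021, -0.006, -1.0]]
ft_force: [-0.5, -0.6, -0.9]
finger_gap: 0.0238
```

```bash
python3 st.py
```

```text
t 18.7 TCP [0.5081 0.1598 0.2116] tip in mouth frame x,y,z mm [ -2.1957  -0.0745 -81.0835]
F [-0.4793 -0.6203 -0.8776] along axis -0.5003090875949295 T [-0.0386  0.0455 -0.0251] tool z [-0.0197 -0.009  -0.9998] gap 0.023821010998815475
```

Request:
send_rows([
  {"dx": -0.0006, "dy": 0, "dz": 0.001, "spin": 0, "gripper": 1},
  {"dx": -0.0006, "dy": 0, "dz": 0.001, "spin": 0, "gripper": 1},
  {"dx": -0.0006, "dy": 0, "dz": 0.001, "spin": 0, "gripper": 1},
  {"dx": -0.0006, "dy": 0, "dz": 0.001, "spin": 0, "gripper": 1},
  {"dx": -0.0006, "dy": 0, "dz": 0.001, "spin": 0, "gripper": 1},
  {"dx": -0.0006, "dy": 0, "dz": 0.001, "spin": 0, "gripper": 1},
  {"dx": 0, "dy": 0, "dz": 0, "spin": 0, "gripper": 1},
  {"dx": 0, "dy": 0, "dz": 0, "spin": 0, "gripper": 1},
  {"dx": 0, "dy": 0, "dz": 0, "spin": 0, "gripper": 1},
  {"dx": 0, "dy": 0, "dz": 0, "spin": 0, "gripper": 1},
])

```text
time_s: 19.7
ee_pos: [0.5117, 0.1604, 0.2067]
orientation: [[-0.99, -0.138, -0.018], [-0.138, 0.99, -0.009], [0.019, -0.006, -1.0]]
ft_force: [-1.4, -0.3, -0.0]
finger_gap: 0.0235
```

```bash
python3 st.py
```

```text
t 19.7 TCP [0.5117 0.1604 0.2067] tip in mouth frame x,y,z mm [ -1.3498  -0.0536 -87.1191]
F [-1.3642 -0.2588 -0.0084] along axis 0.6576251638743211 T [-0.0941  0.3482 -0.0087] tool z [-0.018  -0.0085 -0.9998] gap 0.02350336105539973
```

Only about 2 N so far, so I'll press 2 mm more.

Request:
send_rows([
  {"dx": -0.0005, "dy": 0, "dz": 0.001, "spin": 0, "gripper": 1},
  {"dx": -0.0005, "dy": 0, "dz": 0.001, "spin": 0, "gripper": 1},
  {"dx": 0, "dy": 0, "dz": 0, "spin": 0, "gripper": 1},
  {"dx": 0, "dy": 0, "dz": 0, "spin": 0, "gripper": 1},
  {"dx": 0, "dy": 0, "dz": 0, "spin": 0, "gripper": 1},
  {"dx": 0, "dy": 0, "dz": 0, "spin": 0, "gripper": 1},
  {"dx": 0, "dy": 0, "dz": 0, "spin": 0, "gripper": 1},
  {"dx": 0, "dy": 0, "dz": 0, "spin": 0, "gripper": 1},
  {"dx": 0, "dy": 0, "dz": 0, "spin": 0, "gripper": 1},
  {"dx": 0, "dy": 0, "dz": 0, "spin": 0, "gripper": 1},
])

```text
time_s: 20.7
ee_pos: [0.5126, 0.1606, 0.205]
orientation: [[-0.99, -0.138, -0.018], [-0.138, 0.99, -0.008], [0.019, -0.006, -1.0]]
ft_force: [-3.2, -1.1, 2.1]
finger_gap: 0.0237
```

```bash
python3 st.py
```

```text
t 20.7 TCP [0.5126 0.1606 0.205 ] tip in mouth frame x,y,z mm [ -1.3262  -0.0287 -88.9957]
F [-3.2096 -1.0579  2.1145] along axis 3.4509974474753164 T [-0.1289  0.5944 -0.0339] tool z [-0.0179 -0.0085 -0.9998] gap 0.023704730394837104
```

Second press is about 4.8 N over baseline. Drawing up.

Request:
send_rows([
  {"dx": 0.002, "dy": 0, "dz": -0.004, "spin": 0, "gripper": 1},
  {"dx": 0.005, "dy": 0, "dz": -0.009, "spin": 0, "gripper": 1},
  {"dx": 0.005, "dy": 0, "dz": -0.009, "spin": 0, "gripper": 1},
  {"dx": 0.005, "dy": 0, "dz": -0.009, "spin": 0, "gripper": 1},
  {"dx": 0.005, "dy": 0, "dz": -0.009, "spin": 0, "gripper": 1},
  {"dx": 0.005, "dy": 0, "dz": -0.009, "spin": 0, "gripper": 1},
  {"dx": 0.005, "dy": 0, "dz": -0.007, "spin": 0, "gripper": 1},
  {"dx": 0.002, "dy": 0, "dz": -0.004, "spin": 0, "gripper": 1},
  {"dx": 0, "dy": 0, "dz": 0, "spin": 0, "gripper": 1},
  {"dx": 0, "dy": 0, "dz": 0, "spin": 0, "gripper": 1},
])

```text
time_s: 21.7
ee_pos: [0.4772, 0.1561, 0.2716]
orientation: [[-0.99, -0.138, -0.015], [-0.138, 0.99, -0.008], [0.016, -0.006, -1.0]]
ft_force: [0.4, 0.3, -2.9]
finger_gap: 0.0234
```

```bash
python3 st.py
```

```text
t 21.7 TCP [0.4772 0.1561 0.2716] tip in mouth frame x,y,z mm [ -0.7417   0.5732 -13.417 ]
F [ 0.3589  0.3116 -2.8957] along axis -2.7328058060993214 T [0.0253 0.0211 0.0021] tool z [-0.0152 -0.0078 -0.9999] gap 0.023389006344922695
```

Request:
send_rows([
  {"dx": -0.003, "dy": 0, "dz": 0.005, "spin": 0, "gripper": 1},
  {"dx": -0.005, "dy": 0, "dz": 0.009, "spin": 0, "gripper": 1},
  {"dx": -0.005, "dy": 0, "dz": 0.009, "spin": 0, "gripper": 1},
  {"dx": -0.005, "dy": 0, "dz": 0.009, "spin": 0, "gripper": 1},
  {"dx": -0.005, "dy": 0, "dz": 0.009, "spin": 0, "gripper": 1},
  {"dx": -0.004, "dy": 0, "dz": 0.006, "spin": 0, "gripper": 1},
  {"dx": -0.002, "dy": 0, "dz": 0.003, "spin": 0, "gripper": 1},
  {"dx": -0.001, "dy": 0, "dz": 0.002, "spin": 0, "gripper": 1},
  {"dx": 0, "dy": 0, "dz": 0, "spin": 0, "gripper": 1},
  {"dx": 0, "dy": 0, "dz": 0, "spin": 0, "gripper": 1},
])

```text
time_s: 22.7
ee_pos: [0.5086, 0.1599, 0.2115]
orientation: [[-0.99, -0.138, -0.02], [-0.138, 0.99, -0.009], [0.021, -0.006, -1.0]]
ft_force: [-0.1, -0.5, -1.8]
finger_gap: 0.0241
```

Request:
send_rows([
  {"dx": -0.0005, "dy": 0, "dz": 0.001, "spin": 0, "gripper": 1},
  {"dx": -0.0005, "dy": 0, "dz": 0.001, "spin": 0, "gripper": 1},
  {"dx": -0.0005, "dy": 0, "dz": 0.001, "spin": 0, "gripper": 1},
  {"dx": -0.0005, "dy": 0, "dz": 0.001, "spin": 0, "gripper": 1},
  {"dx": -0.0005, "dy": 0, "dz": 0.001, "spin": 0, "gripper": 1},
  {"dx": -0.0005, "dy": 0, "dz": 0.001, "spin": 0, "gripper": 1},
  {"dx": -0.0005, "dy": 0, "dz": 0.001, "spin": 0, "gripper": 1},
  {"dx": 0, "dy": 0, "dz": 0, "spin": 0, "gripper": 1},
  {"dx": 0, "dy": 0, "dz": 0, "spin": 0, "gripper": 1},
  {"dx": 0, "dy": 0, "dz": 0, "spin": 0, "gripper": 1},
])

```text
time_s: 23.7
ee_pos: [0.5122, 0.1605, 0.2058]
orientation: [[-0.99, -0.138, -0.018], [-0.138, 0.99, -0.008], [0.019, -0.006, -1.0]]
ft_force: [-2.3, -0.9, 1.5]
finger_gap: 0.0236
```

```bash
python3 st.py
```

```text
t 23.7 TCP [0.5122 0.1605 0.2058] tip in mouth frame x,y,z mm [ -1.3438  -0.0628 -88.1214]
F [-2.3399 -0.9234  1.5426] along axis 2.5271638773103855 T [-0.1415  0.4172 -0.035 ] tool z [-0.0176 -0.0084 -0.9998] gap 0.023632822230460968
```

Request:
send_rows([
  {"dx": -0.0005, "dy": 0, "dz": 0.001, "spin": 0, "gripper": 1},
  {"dx": 0, "dy": 0, "dz": 0, "spin": 0, "gripper": 1},
  {"dx": 0, "dy": 0, "dz": 0, "spin": 0, "gripper": 1},
  {"dx": 0, "dy": 0, "dz": 0, "spin": 0, "gripper": 1},
  {"dx": 0, "dy": 0, "dz": 0, "spin": 0, "gripper": 1},
  {"dx": 0, "dy": 0, "dz": 0, "spin": 0, "gripper": 1},
  {"dx": 0, "dy": 0, "dz": 0, "spin": 0, "gripper": 1},
  {"dx": 0, "dy": 0, "dz": 0, "spin": 0, "gripper": 1},
  {"dx": 0, "dy": 0, "dz": 0, "spin": 0, "gripper": 1},
  {"dx": 0, "dy": 0, "dz": 0, "spin": 0, "gripper": 1},
])

```text
time_s: 24.7
ee_pos: [0.5126, 0.1605, 0.2051]
orientation: [[-0.99, -0.138, -0.018], [-0.138, 0.99, -0.008], [0.019, -0.006, -1.0]]
ft_force: [-3.2, 0.4, 1.7]
finger_gap: 0.0238
```

Request:
send_rows([
  {"dx": 0.002, "dy": 0, "dz": -0.004, "spin": 0, "gripper": 1},
  {"dx": 0.005, "dy": 0, "dz": -0.009, "spin": 0, "gripper": 1},
  {"dx": 0.005, "dy": 0, "dz": -0.009, "spin": 0, "gripper": 1},
  {"dx": 0.005, "dy": 0, "dz": -0.009, "spin": 0, "gripper": 1},
  {"dx": 0.005, "dy": 0, "dz": -0.009, "spin": 0, "gripper": 1},
  {"dx": 0.005, "dy": 0, "dz": -0.009, "spin": 0, "gripper": 1},
  {"dx": 0.005, "dy": 0, "dz": -0.009, "spin": 0, "gripper": 1},
  {"dx": 0.005, "dy": 0, "dz": -0.009, "spin": 0, "gripper": 1},
  {"dx": 0.005, "dy": 0, "dz": -0.009, "spin": 0, "gripper": 1},
  {"dx": 0.004, "dy": 0, "dz": -0.009, "spin": 0, "gripper": 1},
])

```text
time_s: 25.7
ee_pos: [0.4647, 0.1544, 0.2977]
orientation: [[-0.99, -0.138, -0.017], [-0.138, 0.99, -0.008], [0.018, -0.006, -1.0]]
ft_force: [-0.5, 0.1, -1.9]
finger_gap: 0.0237
```

Request:
send_rows([
  {"dx": 0.002, "dy": 0, "dz": -0.01, "spin": 0, "gripper": 1},
  {"dx": 0, "dy": 0, "dz": -0.01, "spin": 0, "gripper": 1},
  {"dx": 0, "dy": 0, "dz": -0.01, "spin": 0, "gripper": 1},
  {"dx": 0, "dy": 0, "dz": -0.005, "spin": 0, "gripper": 1},
  {"dx": 0, "dy": 0, "dz": 0, "spin": 0, "gripper": 1},
  {"dx": 0, "dy": 0, "dz": 0, "spin": 0, "gripper": 1},
  {"dx": 0, "dy": 0, "dz": 0, "spin": 0, "gripper": 1},
  {"dx": 0, "dy": 0, "dz": 0, "spin": 0, "gripper": 1},
  {"dx": 0, "dy": 0, "dz": 0, "spin": 0, "gripper": 1},
  {"dx": 0, "dy": 0, "dz": 0, "spin": 0, "gripper": 1},
])

```text
time_s: 26.7
ee_pos: [0.4631, 0.1544, 0.3359]
orientation: [[-0.99, -0.138, -0.017], [-0.138, 0.99, -0.008], [0.018, -0.006, -1.0]]
ft_force: [-0.7, 0.5, -1.3]
finger_gap: 0.0237
```

```bash
python3 st.py; python3 go.py .427 -.208 .36; python3 look.py l7 130 150 3;  python3 - <<'E'
from fit import *
o=r.get_obs();G=o["ee_pos"]-.019*o["orientation"][:,2]
th=.465;ps=.143;a=np.array([-np.sin(th)*np.cos(ps),-np.sin(th)*np.sin(ps),np.cos(th)])
draw("l7",G-.167*a,th,pos=o["ee_pos"],s=3); print("tip",G-.167*a)
E
```

```text
t 26.7 TCP [0.4631 0.1544 0.3359] tip in mouth frame x,y,z mm [17.6602  0.9081 49.8045]
F [-0.7145  0.4588 -1.3046] along axis -0.8372104731136902 T [ 0.0136  0.0581 -0.0207] tool z [-0.0173 -0.0084 -0.9998] gap 0.023664622275004977
t 26.7 pos [0.4631 0.1544 0.3359] z [-0.0173 -0.0084 -0.9998] F [-0.7145  0.4588 -1.3046] T [ 0.0136  0.0581 -0.0207] gap 0.023664622275004977 vel 0.0026961849300068995
tool delta [ 0.0861 -0.3541 -0.0204] spin -0.004951628109940116
side x0,y0 166 43 scale 3
top x0,y0 188 187 scale 3
tip [0.5376 0.1652 0.2057]
```

View pics/l7_fit.png

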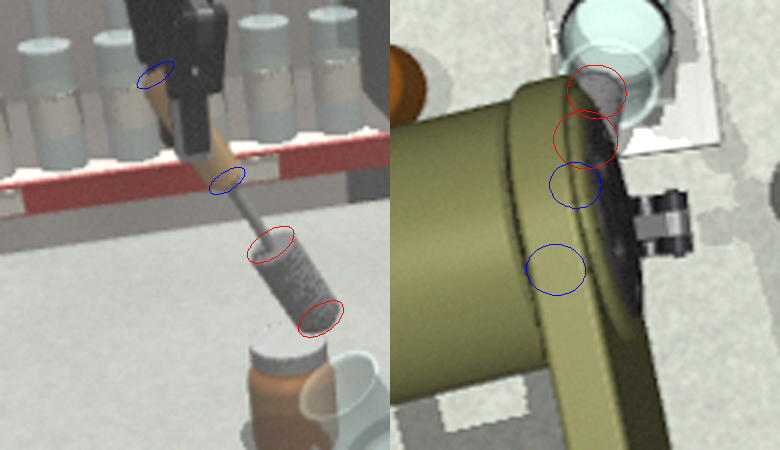

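The brush is clear of the carafe and the grasp model still fits. Returning to the stand.

Request:
send_rows([
  {"dx": 0.002, "dy": -0.02, "dz": 0, "spin": 0, "gripper": 1},
  {"dx": 0.003, "dy": -0.03, "dz": 0, "spin": 0, "gripper": 1},
  {"dx": 0.005, "dy": -0.042, "dz": 0, "spin": 0, "gripper": 1},
  {"dx": 0.005, "dy": -0.042, "dz": 0, "spin": 0, "gripper": 1},
  {"dx": 0.005, "dy": -0.042, "dz": 0, "spin": 0, "gripper": 1},
  {"dx": 0.005, "dy": -0.042, "dz": 0, "spin": 0, "gripper": 1},
  {"dx": 0.005, "dy": -0.042, "dz": 0, "spin": 0, "gripper": 1},
  {"dx": 0.004, "dy": -0.035, "dz": 0, "spin": 0, "gripper": 1},
  {"dx": 0.003, "dy": -0.02, "dz": 0, "spin": 0, "gripper": 1},
  {"dx": 0, "dy": -0.008, "dz": 0, "spin": 0, "gripper": 1},
])

```text
time_s: 27.8
ee_pos: [0.4706, -0.1822, 0.3383]
orientation: [[-0.99, -0.141, -0.017], [-0.141, 0.99, -0.008], [0.018, -0.006, -1.0]]
ft_force: [0.0, 1.1, -1.5]
finger_gap: 0.0235
```

```bash
python3 go.py .4736 -.2023 .2553
```

```text
t 27.8 pos [ 0.4706 -0.1822  0.3383] z [-0.0169 -0.0085 -0.9998] F [ 0.0442  1.0937 -1.4836] T [-0.0656 -0.005   0.0422] gap 0.023538906042284938 vel 0.13897369455587671
tool delta [-0.0016 -0.0199  0.0831] spin -0.0012693931609791096
```

Request:
send_rows([
  {"dx": 0, "dy": -0.006, "dz": 0, "spin": 0, "gripper": 1},
  {"dx": 0, "dy": -0.006, "dz": 0, "spin": 0, "gripper": 1},
  {"dx": 0, "dy": -0.003, "dz": 0.01, "spin": 0, "gripper": 1},
  {"dx": 0, "dy": 0, "dz": 0.014, "spin": 0, "gripper": 1},
  {"dx": 0, "dy": 0, "dz": 0.014, "spin": 0, "gripper": 1},
  {"dx": 0, "dy": 0, "dz": 0.014, "spin": 0, "gripper": 1},
  {"dx": 0, "dy": 0, "dz": 0.014, "spin": 0, "gripper": 1},
  {"dx": 0, "dy": 0, "dz": 0.006, "spin": 0, "gripper": 1},
  {"dx": 0, "dy": 0, "dz": 0, "spin": 0, "gripper": 1},
  {"dx": 0, "dy": 0, "dz": 0, "spin": 0, "gripper": 1},
])

```text
time_s: 28.8
ee_pos: [0.4725, -0.1936, 0.2605]
orientation: [[-0.989, -0.148, -0.018], [-0.148, 0.989, -0.007], [0.019, -0.005, -1.0]]
ft_force: [-0.1, 0.4, -0.3]
finger_gap: 0.0234
```

```bash
python3 go.py .4736 -.2023 .2553;python3 look.py l8 130 150 3;  python3 - <<'E'
from fit import *
o=r.get_obs();G=o["ee_pos"]-.019*o["orientation"][:,2]
th=.465;ps=.143;a=np.array([-np.sin(th)*np.cos(ps),-np.sin(th)*np.sin(ps),np.cos(th)])
draw("l8",G-.167*a,th,pos=o["ee_pos"],s=3); print("tip",G-.167*a)
E
```

```text
t 28.8 pos [ 0.4725 -0.1936  0.2605] z [-0.0177 -0.0072 -0.9998] F [-0.1156  0.3946 -0.2885] T [-0.0495  0.0339  0.0093] gap 0.0233705275439837 vel 0.005654363949293032
tool delta [ 0.0001 -0.0087  0.0053] spin 0.005185485115659989
side x0,y0 224 186 scale 3
top x0,y0 397 182 scale 3
tip [ 0.547  -0.183   0.1305]
```

View pics/l8_fit.png

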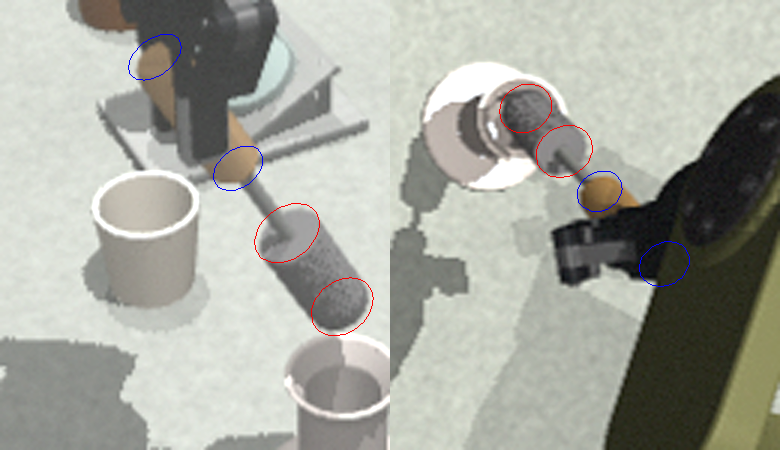

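Request:
send_rows([
  {"dx": 0, "dy": -0.004, "dz": 0, "spin": 0, "gripper": 1},
  {"dx": 0, "dy": -0.004, "dz": 0, "spin": 0, "gripper": 1},
  {"dx": 0, "dy": 0, "dz": 0, "spin": 0, "gripper": 1},
  {"dx": 0, "dy": 0, "dz": 0.008, "spin": 0, "gripper": 1},
  {"dx": 0, "dy": 0, "dz": 0.01, "spin": 0, "gripper": 1},
  {"dx": 0, "dy": 0, "dz": 0.01, "spin": 0, "gripper": 1},
  {"dx": 0, "dy": 0, "dz": 0.006, "spin": 0, "gripper": 1},
  {"dx": 0, "dy": 0, "dz": 0.004, "spin": 0, "gripper": 1},
  {"dx": 0, "dy": 0, "dz": 0, "spin": 0, "gripper": 1},
  {"dx": 0, "dy": 0, "dz": 0, "spin": 0, "gripper": 1},
], force=30)

```text
time_s: 29.9
ee_pos: [0.4731, -0.2029, 0.2197]
orientation: [[-0.989, -0.147, -0.017], [-0.147, 0.989, -0.008], [0.018, -0.005, -1.0]]
ft_force: [-0.0, 0.8, -1.0]
finger_gap: 0.0238
```

```bash
python3 go.py .4736 -.2023 .2553;python3 look.py l9 130 150 3;  python3 - <<'E'
from fit import *
o=r.get_obs();G=o["ee_pos"]-.019*o["orientation"][:,2]
th=.465;ps=.143;a=np.array([-np.sin(th)*np.cos(ps),-np.sin(th)*np.sin(ps),np.cos(th)])
draw("l9",G-.167*a,th,pos=o["ee_pos"],s=3); print("tip",G-.167*a)
E
```

```text
t 29.9 pos [ 0.4731 -0.2029  0.2197] z [-0.0169 -0.0077 -0.9998] F [-0.0415  0.7816 -0.9635] T [0.0023 0.0118 0.0371] gap 0.02377659987530435 vel 0.004767586814523624
tool delta [ 0.0001  0.0003 -0.0356] spin 0.004712126575561301
side x0,y0 228 213 scale 3
top x0,y0 394 181 scale 3
tip [ 0.5476 -0.1921  0.0896]
```

View pics/l9_fit.png

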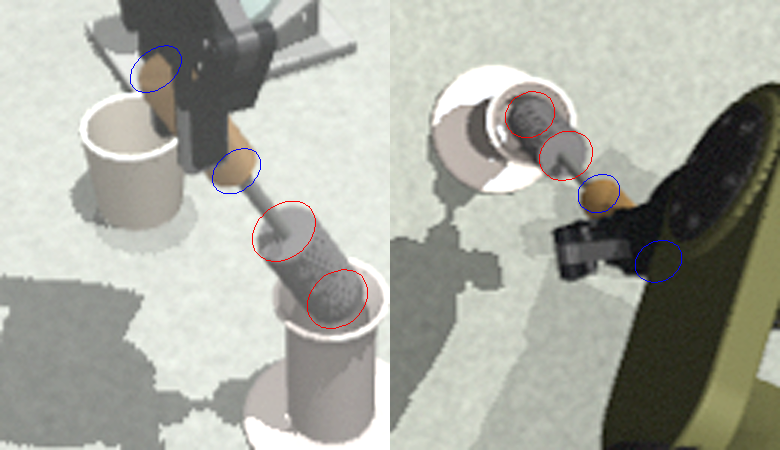

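The tip has entered the flare (side, about 340,312). I'll go 12 mm lower.

Request:
send_rows([
  {"dx": 0, "dy": 0, "dz": 0.003, "spin": 0, "gripper": 1},
  {"dx": 0, "dy": 0, "dz": 0.003, "spin": 0, "gripper": 1},
  {"dx": 0, "dy": 0, "dz": 0.003, "spin": 0, "gripper": 1},
  {"dx": 0, "dy": 0, "dz": 0.003, "spin": 0, "gripper": 1},
  {"dx": 0, "dy": 0, "dz": 0, "spin": 0, "gripper": 1},
  {"dx": 0, "dy": 0, "dz": 0, "spin": 0, "gripper": 1},
  {"dx": 0, "dy": 0, "dz": 0, "spin": 0, "gripper": 1},
  {"dx": 0, "dy": 0, "dz": 0, "spin": 0, "gripper": 1},
  {"dx": 0, "dy": 0, "dz": 0, "spin": 0, "gripper": 1},
  {"dx": 0, "dy": 0, "dz": 0, "spin": 0, "gripper": 1},
])

```text
time_s: 31.0
ee_pos: [0.4733, -0.2031, 0.2076]
orientation: [[-0.989, -0.147, -0.015], [-0.147, 0.989, -0.008], [0.016, -0.006, -1.0]]
ft_force: [-0.6, 0.4, -1.7]
finger_gap: 0.0233
```

```bash
python3 go.py .544 -.192 .223
```

```text
t 31.0 pos [ 0.4733 -0.2031  0.2076] z [-0.0152 -0.0085 -0.9998] F [-0.6179  0.4167 -1.7477] T [-0.024   0.0421  0.0128] gap 0.02327482120169986 vel 0.0020762711826976432
tool delta [-0.0713  0.0005 -0.0166] spin 0.00471468481220149
```

Request:
send_rows([
  {"dx": -0.006, "dy": 0, "dz": -0.002, "spin": 0, "gripper": 1},
  {"dx": -0.006, "dy": 0, "dz": -0.002, "spin": 0, "gripper": 1},
  {"dx": -0.006, "dy": 0, "dz": -0.002, "spin": 0, "gripper": 1},
  {"dx": -0.006, "dy": 0, "dz": -0.001, "spin": 0, "gripper": 1},
  {"dx": -0.006, "dy": 0, "dz": -0.001, "spin": 0, "gripper": 1},
  {"dx": 0, "dy": 0, "dz": 0, "spin": 0, "gripper": 1},
  {"dx": 0, "dy": 0, "dz": 0, "spin": 0, "gripper": 1},
  {"dx": 0, "dy": 0, "dz": 0, "spin": 0, "gripper": 1},
  {"dx": 0, "dy": 0, "dz": 0, "spin": 0, "gripper": 1},
  {"dx": 0, "dy": 0, "dz": 0, "spin": 0, "gripper": 1},
])

```text
time_s: 32.0
ee_pos: [0.5044, -0.1984, 0.217]
orientation: [[-0.989, -0.148, -0.02], [-0.148, 0.989, -0.009], [0.021, -0.006, -1.0]]
ft_force: [-3.7, -0.6, 3.6]
finger_gap: 0.0236
```

```bash
python3 go.py .544 -.192 .223;python3 look.py l10 130 150 3
```

```text
t 32.0 pos [ 0.5044 -0.1984  0.217 ] z [-0.0199 -0.0092 -0.9998] F [-3.7133 -0.5539  3.6357] T [0.0501 1.2077 0.0507] gap 0.023618293175750402 vel 0.0026044924040139372
tool delta [-0.04    0.0005 -0.0068] spin 0.0050614472549495
side x0,y0 248 207 scale 3
top x0,y0 391 164 scale 3
```

View pics/l10.png

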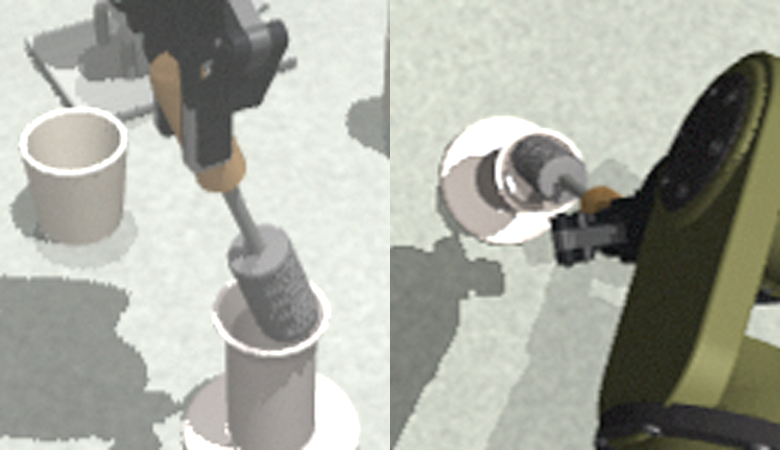

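It's straightening as planned, with about 5 N of contact. Continuing.

Request:
send_rows([
  {"dx": -0.006, "dy": 0, "dz": -0.001, "spin": 0, "gripper": 1},
  {"dx": -0.006, "dy": 0, "dz": -0.001, "spin": 0, "gripper": 1},
  {"dx": -0.006, "dy": 0, "dz": -0.001, "spin": 0, "gripper": 1},
  {"dx": -0.006, "dy": 0, "dz": 0, "spin": 0, "gripper": 1},
  {"dx": -0.006, "dy": 0, "dz": 0, "spin": 0, "gripper": 1},
  {"dx": -0.006, "dy": 0, "dz": 0, "spin": 0, "gripper": 1},
  {"dx": -0.002, "dy": 0, "dz": 0, "spin": 0, "gripper": 1},
  {"dx": 0, "dy": 0, "dz": 0, "spin": 0, "gripper": 1},
  {"dx": 0, "dy": 0, "dz": 0, "spin": 0, "gripper": 1},
  {"dx": 0, "dy": 0, "dz": 0, "spin": 0, "gripper": 1},
])

```text
time_s: 33.1
ee_pos: [0.5442, -0.1928, 0.2217]
orientation: [[-0.989, -0.147, -0.018], [-0.147, 0.989, -0.01], [0.019, -0.008, -1.0]]
ft_force: [-4.7, 0.7, 4.5]
finger_gap: 0.0236
```

```bash
python3 go.py .544 -.192 .223;python3 look.py l11 130 150 3
```

```text
t 33.1 pos [ 0.5442 -0.1928  0.2217] z [-0.0179 -0.0104 -0.9998] F [-4.6524  0.6586  4.4643] T [ 0.0594  1.3966 -0.109 ] gap 0.023642321538489313 vel 0.005870922900465287
tool delta [ 0.0001  0.0009 -0.0013] spin 0.004428730000853262
side x0,y0 273 196 scale 3
top x0,y0 388 142 scale 3
```

View pics/l11.png

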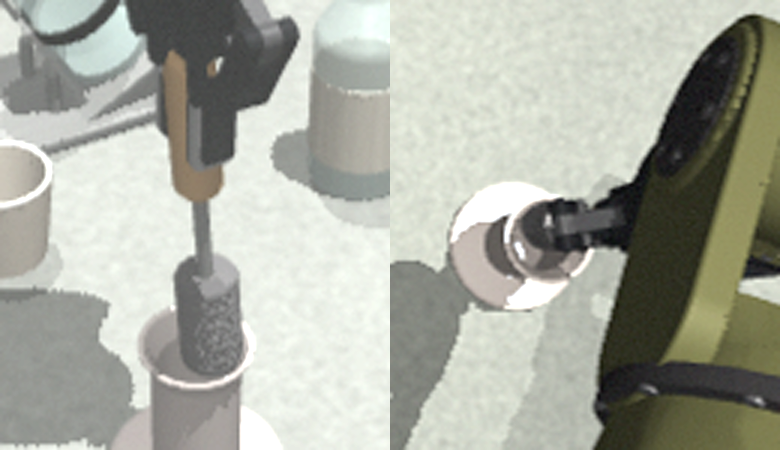

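Request:
send_rows([
  {"dx": -0.002, "dy": 0.001, "dz": 0.002, "spin": 0, "gripper": 1},
  {"dx": -0.002, "dy": 0, "dz": 0.004, "spin": 0, "gripper": 1},
  {"dx": 0, "dy": 0, "dz": 0.004, "spin": 0, "gripper": 1},
  {"dx": 0, "dy": 0, "dz": 0.004, "spin": 0, "gripper": 1},
  {"dx": 0, "dy": 0, "dz": 0.004, "spin": 0, "gripper": 1},
  {"dx": 0, "dy": 0, "dz": 0, "spin": 0, "gripper": 1},
  {"dx": 0, "dy": 0, "dz": 0, "spin": 0, "gripper": 1},
  {"dx": 0, "dy": 0, "dz": 0, "spin": 0, "gripper": 1},
  {"dx": 0, "dy": 0, "dz": 0, "spin": 0, "gripper": 1},
  {"dx": 0, "dy": 0, "dz": 0, "spin": 0, "gripper": 1},
])

```text
time_s: 34.2
ee_pos: [0.5505, -0.192, 0.2098]
orientation: [[-0.989, -0.147, -0.007], [-0.147, 0.989, -0.014], [0.008, -0.013, -1.0]]
ft_force: [-3.5, -0.2, 0.0]
finger_gap: 0.0236
```

```bash
python3 go.py .544 -.192 .161;python3 look.py l12 130 150 3
```

```text
t 34.2 pos [ 0.5505 -0.192   0.2098] z [-0.0065 -0.0139 -0.9999] F [-3.5439 -0.2005  0.0126] T [ 0.1999  1.0298 -0.0365] gap 0.023577448898012252 vel 0.0010917260656734722
tool delta [0.006  0.0015 0.0488] spin 0.004090797077933846
side x0,y0 276 201 scale 3
top x0,y0 386 139 scale 3
```

View pics/l12.png

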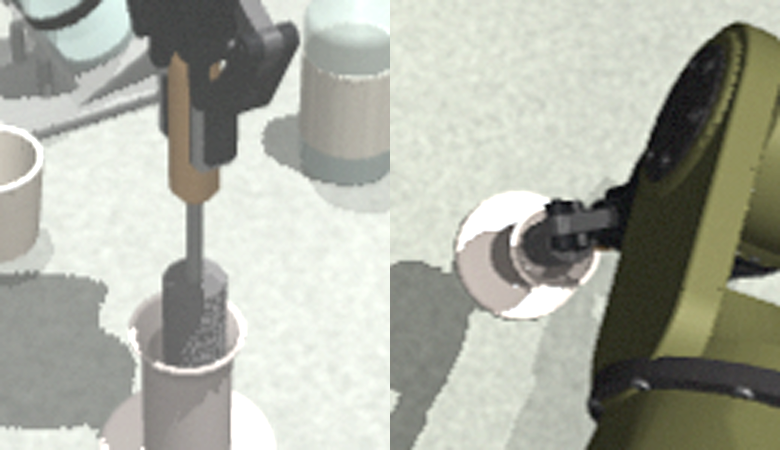

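It's upright with the tip in the tube. I'll re-centre a little and lower.

Request:
send_rows([
  {"dx": 0.003, "dy": 0.001, "dz": 0.003, "spin": 0, "gripper": 1},
  {"dx": 0.001, "dy": 0, "dz": 0.004, "spin": 0, "gripper": 1},
  {"dx": 0, "dy": 0, "dz": 0.004, "spin": 0, "gripper": 1},
  {"dx": 0, "dy": 0, "dz": 0.005, "spin": 0, "gripper": 1},
  {"dx": 0, "dy": 0, "dz": 0.005, "spin": 0, "gripper": 1},
  {"dx": 0, "dy": 0, "dz": 0.005, "spin": 0, "gripper": 1},
  {"dx": 0, "dy": 0, "dz": 0.003, "spin": 0, "gripper": 1},
  {"dx": 0, "dy": 0, "dz": 0, "spin": 0, "gripper": 1},
  {"dx": 0, "dy": 0, "dz": 0, "spin": 0, "gripper": 1},
  {"dx": 0, "dy": 0, "dz": 0, "spin": 0, "gripper": 1},
])

```text
time_s: 35.3
ee_pos: [0.5472, -0.192, 0.1778]
orientation: [[-0.989, -0.147, -0.003], [-0.147, 0.989, -0.014], [0.005, -0.014, -1.0]]
ft_force: [-0.9, -0.2, -1.4]
finger_gap: 0.0238
```

```bash
python3 go.py .544 -.192 .161
```

```text
t 35.3 pos [ 0.5472 -0.192   0.1778] z [-0.003  -0.0144 -0.9999] F [-0.8682 -0.152  -1.3873] T [0.0656 0.0131 0.0174] gap 0.023810333934313487 vel 0.0031447791296902016
tool delta [0.003  0.0007 0.0168] spin 0.004112590143343369
```

Request:
send_rows([
  {"dx": 0.001, "dy": 0.001, "dz": 0.003, "spin": 0, "gripper": 1},
  {"dx": 0.001, "dy": 0, "dz": 0.003, "spin": 0, "gripper": 1},
  {"dx": 0, "dy": 0, "dz": 0.003, "spin": 0, "gripper": 1},
  {"dx": 0, "dy": 0, "dz": 0.003, "spin": 0, "gripper": 1},
  {"dx": 0, "dy": 0, "dz": 0.002, "spin": 0, "gripper": 1},
  {"dx": 0, "dy": 0, "dz": 0, "spin": 0, "gripper": 1},
  {"dx": 0, "dy": 0, "dz": 0, "spin": 0, "gripper": 1},
  {"dx": 0, "dy": 0, "dz": 0, "spin": 0, "gripper": 1},
  {"dx": 0, "dy": 0, "dz": 0, "spin": 0, "gripper": 1},
  {"dx": 0, "dy": 0, "dz": 0, "spin": 0, "gripper": 1},
])

```text
time_s: 36.3
ee_pos: [0.545, -0.1916, 0.163]
orientation: [[-0.989, -0.147, -0.002], [-0.147, 0.989, -0.015], [0.004, -0.014, -1.0]]
ft_force: [-0.1, 0.2, -1.8]
finger_gap: 0.0235
```

```bash
python3 go.py .544 -.192 .161;python3 look.py l13 130 150 3
```

```text
t 36.3 pos [ 0.545  -0.1916  0.163 ] z [-0.0022 -0.0147 -0.9999] F [-0.1451  0.1608 -1.768 ] T [0.0567 0.0091 0.0068] gap 0.02351883939936063 vel 0.0021237595868068117
tool delta [ 0.001  -0.0002  0.002 ] spin 0.004160562342183165
side x0,y0 273 225 scale 3
top x0,y0 378 144 scale 3
```

View pics/l13.png

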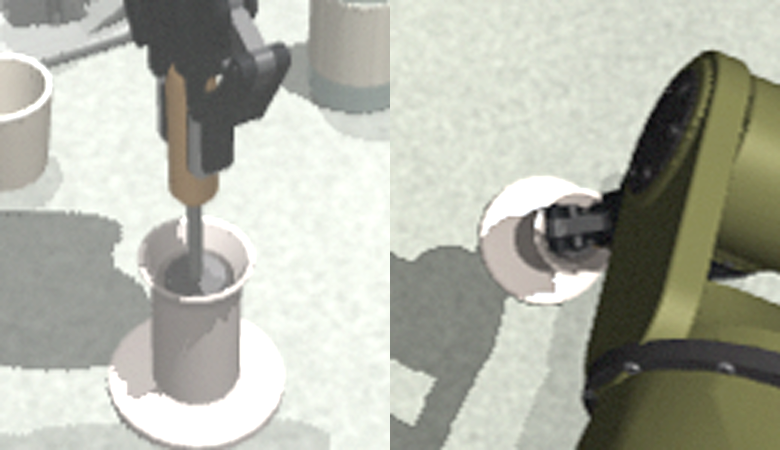

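The head is down in the tube, a few mm from the floor. Lower slightly and release.

Request:
send_rows([
  {"dx": 0, "dy": 0, "dz": 0.001, "spin": 0, "gripper": 1},
  {"dx": 0, "dy": 0, "dz": 0.001, "spin": 0, "gripper": 1},
  {"dx": 0, "dy": 0, "dz": 0, "spin": 0, "gripper": 1},
  {"dx": 0, "dy": 0, "dz": 0, "spin": 0, "gripper": -1},
  {"dx": 0, "dy": 0, "dz": 0, "spin": 0, "gripper": -1},
  {"dx": 0, "dy": 0, "dz": 0, "spin": 0, "gripper": -1},
  {"dx": 0, "dy": 0, "dz": 0, "spin": 0, "gripper": -1},
  {"dx": 0, "dy": 0, "dz": 0, "spin": 0, "gripper": -1},
  {"dx": 0, "dy": 0, "dz": 0, "spin": 0, "gripper": -1},
  {"dx": 0, "dy": 0, "dz": 0, "spin": 0, "gripper": -1},
])

```text
time_s: 37.4
ee_pos: [0.5453, -0.1918, 0.1616]
orientation: [[-0.989, -0.147, -0.001], [-0.147, 0.989, -0.015], [0.003, -0.015, -1.0]]
ft_force: [0.2, 0.1, 1.1]
finger_gap: 0.0851
```

Request:
send_rows([
  {"dx": 0, "dy": 0, "dz": -0.008, "spin": 0, "gripper": -1},
  {"dx": 0, "dy": 0, "dz": -0.012, "spin": 0, "gripper": -1},
  {"dx": 0, "dy": 0, "dz": -0.015, "spin": 0, "gripper": -1},
  {"dx": 0, "dy": 0, "dz": -0.02, "spin": 0, "gripper": -1},
  {"dx": 0, "dy": 0, "dz": -0.02, "spin": 0, "gripper": -1},
  {"dx": 0, "dy": 0, "dz": -0.02, "spin": 0, "gripper": -1},
  {"dx": 0, "dy": 0, "dz": -0.02, "spin": 0, "gripper": -1},
  {"dx": 0, "dy": 0, "dz": -0.01, "spin": 0, "gripper": -1},
  {"dx": 0, "dy": 0, "dz": 0, "spin": 0, "gripper": -1},
  {"dx": 0, "dy": 0, "dz": 0, "spin": 0, "gripper": -1},
])

```text
time_s: 38.4
ee_pos: [0.5451, -0.1896, 0.2989]
orientation: [[-0.989, -0.147, 0.004], [-0.147, 0.989, -0.017], [-0.001, -0.018, -1.0]]
ft_force: [-0.9, -0.0, -1.2]
finger_gap: 0.0854
```

```bash
python3 - <<'E'
from fit import *
o=r.get_obs();print(o["time_s"],o["ee_pos"],o["ft_force"],o["finger_gap"])
for n in("side","top"): cv2.imwrite(f"pics/end_{n}.png",viewer.get_image(n))
draw("end",np.array([.544,-.192,.012]),0.,pos=[.544,-.192,.16],w=130,h=150)
E
```

```text
38.4 [ 0.5451 -0.1896  0.2989] [-0.9211 -0.0418 -1.1858] 0.08537807990818143
```

View pics/end_fit.png

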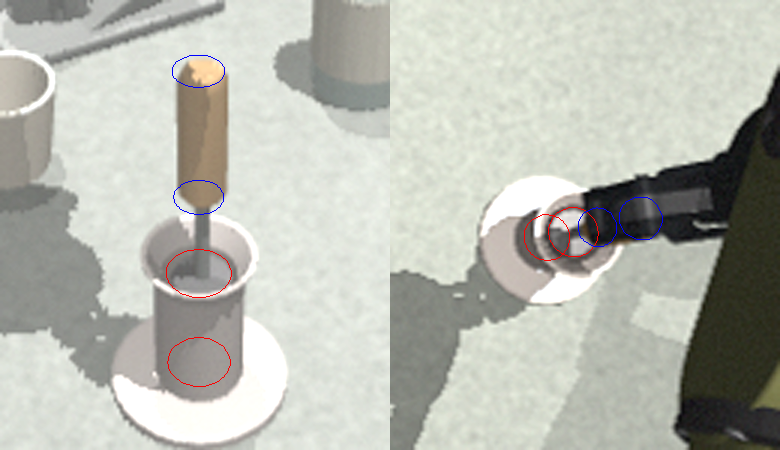

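View pics/end_side.png

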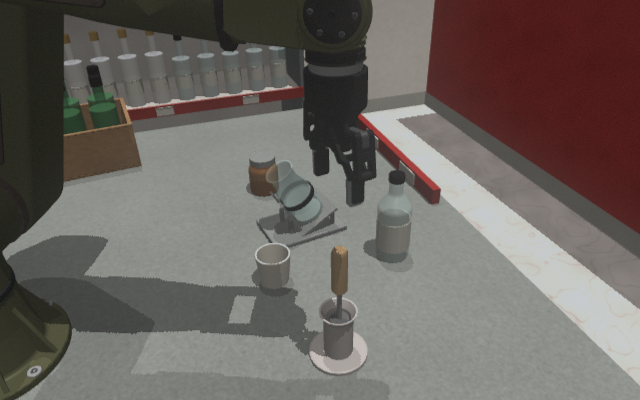

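The brush stands home and upright in the side view: handle top at (340,249), against (338,250) at the start. The gripper is clear, and the bottle, cup and jar are unmoved.

```bash
python3 -c "
from plant import r
print(r.finish_job())"
```

```text
the job is handed in; nothing more can be done
None
```

The job is handed in, finished at about 38 s of the 67 s allowed. The brush was scrubbed in the carafe three times and is back in its stand, released. `finish_job` gives no verdict, so what follows is from my own measurements.

- **Tilting the brush:** The moves can't tilt the tool, so I pivoted the brush in a light grip against the stand's rim. It came to about 0.47 rad, close to the carafe's 0.5 rad.
- **Scrubbing:** Each of the three presses read about 4–5 N over baseline at the wrist, which means the bristles were pushed in by roughly 3–4 mm. The bottom was felt about 84 mm below the rim. After the first two presses I drew the brush up until about 13 mm was left inside, and after the third all the way out.
- **Putting it back:** I straightened the brush the same way against the stand and lowered it almost to the floor of the stand. Then I opened the gripper and raised it clear.

**Last checks:**
- **Brush:** It stands upright and fully home, matching its starting position to about 1–2 pixels in the side view.
- **Gripper:** It is open about 85 mm, well above the brush, with no contact force beyond noise.
- **Bottle, cup and jar:** They look unmoved in the side view.
- **What I couldn't check exactly:**
  - The wrist force reading has about ±1 N of noise, so the press forces are approximate.
  - The top camera's overlays sat about 1–2 mm off the side camera's, within its stated calibration.

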